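# Fetch the padlock from between the can and the jar

### The job

Get the steel padlock that is wedged in between the metal can and the glass jar on the wooden stock board: first stand both the can and the jar aside on the black rubber mat without shifting the padlock, and leave them there while you lay the padlock flat in the grey job tray. Then stand the can and the jar back on the stock board, each centred on the same cork pad it came from. Set everything down without dropping or tipping it, and leave the mug and the green hinged tin behind the board alone.

Things in the scene. Friction and masses are not known exactly. Their poses are not given: they have to be found in the camera images.
- stock_board: fixed wooden board, 110 (x, depth) x 230 (y, width) x 12 mm thick; rail along its +x edge, 10 mm thick, top 34 mm above the worktop. Origin: centre of its underside, on the worktop. Two cork pads, 68 mm across, top 15 mm above the worktop, centred at x = 0, y = +57 and -57 mm. The padlock starts between them on the wood, 8 mm from the rail. Turned up to 0.3 rad.
- mat: fixed flat black rubber mat, 190 (x) x 130 (y) x 5 mm high, origin at the centre of its underside, on the worktop; the side area for the can and the jar (room for both, for instance at x = +45 and -45 mm). Lies left or right of the board.
- job_tray: fixed open grey sheet-metal tray, 150 (x) x 130 (y) x 30 mm high, walls 4 mm, floor about 4 mm thick; origin at the centre of its underside, on the worktop. Lies on the other side of the board from the mat.
- can: loose plain metal can, upright cylinder 52 mm in diameter, 95 mm high; origin at the centre of its underside, z up. About 0.2 kg. Starts on one of the two cork pads. It and the jar stand 9 to 12 mm from the padlock, so fingers do not fit between; both can be gripped near the top from above, the fingertips passing over the padlock.
- jar: loose glass jar with a dark metal lid and paper label, upright, 80 mm high: glass 58 mm in diameter up to a shoulder about 50 mm up, and above that a lid 52 mm in diameter, 64 to 80 mm above its underside; origin at the centre of its underside, z up. About 0.2 kg. Starts upright on the other cork pad.
- padlock: loose grey steel padlock lying flat. Its body is a box 32 (x) x 38 (y) x 16 mm high, from x = -27 to +5 mm in its frame (centre x = -11 mm); the shackle goes on to x = +29 mm. Origin on its underside, z up. About 0.13 kg. Starts between can and jar, shackle towards the rail; grip it across its 38 mm width.
- mug: loose white spotted mug, 82 x 117 x 91 mm high, behind the board; a bystander to be left alone. Origin at its underside.
- hinged_tin: loose flat green hinged tin, 61 x 84 x 25 mm high, closed, behind the board; a bystander to be left alone. Origin at its underside.
Things that resemble listed ones, but are neither listed nor needed, are in the scene too. What is shaped like the can but pink is not meant.

How it is judged (in metres and radians):
On the way, in this order (a step that is already met when the one before it is completed fails the run):
1. can and jar both stand upright and released on the mat, the padlock not yet shifted by 15 mm (x of can in the frame of mat between -0.085 and 0.085 m and y of can in the frame of mat between -0.055 and 0.055 m and z of each of can, jar in the frame of mat below 0.01 m and angle between each of can, jar's own z axis and vertical below 0.1 rad and x of jar in the frame of mat between -0.085 and 0.085 m and y of jar in the frame of mat between -0.055 and 0.055 m and contact force between each of can, jar and the fingers below 0.05 N and linear speed of each of can, jar below 0.03 m/s and distance of padlock from where it was at the start of the episode below 0.015 m), for 0.2 s.
2. padlock lies flat and released in the job tray while can and jar still stand on the mat (x of can in the frame of mat between -0.085 and 0.085 m and y of can in the frame of mat between -0.055 and 0.055 m and z of each of can, jar in the frame of mat below 0.01 m and angle between each of can, jar's own z axis and vertical below 0.1 rad and x of jar in the frame of mat between -0.085 and 0.085 m and y of jar in the frame of mat between -0.055 and 0.055 m and x of padlock in the frame of job_tray between -0.06 and 0.06 m and y of padlock in the frame of job_tray between -0.05 and 0.05 m and z of padlock in the frame of job_tray below 0.012 m and angle between padlock's own z axis and vertical below 0.12 rad and contact force between padlock and the fingers below 0.05 N and linear speed of padlock below 0.03 m/s), for 0.2 s.
At the end, for the whole second after the job is handed in: The padlock lies flat inside the job tray (its origin within 60 x 50 mm of the tray's centre along the tray's x and y), and the can and the jar stand upright, each within 14 mm of where it stood at the start on its cork pad; all released and at rest (x of padlock in the frame of job_tray between -0.06 and 0.06 m and y of padlock in the frame of job_tray between -0.05 and 0.05 m and z of padlock in the frame of job_tray below 0.012 m and angle between padlock's own z axis and vertical below 0.12 rad and contact force between each of padlock, can, jar and the fingers below 0.05 N and linear speed of each of padlock, can, jar below 0.03 m/s and distance of each of can, jar from where it was at the start of the episode below 0.014 m and angle between each of can, jar's own z axis and vertical below 0.1 rad); the robot touches nothing.
It fails at once if the can or the jar is tipped (angle between any of can, jar's own z axis and vertical above 0.5 rad).
It fails at once if the can, the jar or the padlock is dropped (falls free for more than about 30 mm) ((contact force between can and the fingers below 0.01 N and linear speed of can above 0.8 m/s) or (contact force between jar and the fingers below 0.01 N and linear speed of jar above 0.8 m/s) or (contact force between padlock and the fingers below 0.01 N and linear speed of padlock above 0.8 m/s)).
It fails at once if the mug or the hinged tin is shifted by more than 20 mm (distance of any of mug, hinged_tin from where it was at the start of the episode above 0.02 m).
It also fails if it takes over 122 s, if anything falls off the work surface, if the arm or the gripper's body presses on something with over 40 N, if the wrist force passes 120 N, or if a joint passes its speed limit or range.

### The arm

A 6-joint arm with a two-finger parallel gripper is mounted at the origin on a cart in front of the work surface, level with it; the furniture and walls round the work are solid. World frame = base frame: x ahead of the robot, y to its left, z up, the work surface at z = 0. Lengths are in mm, angles in rad, forces in N, time in s.
With the tool pointing down it reaches from about 375 to 900 mm from the base axis. Payload 3.1 kg.
Tool frame: the origin (TCP) lies midway between the tips of the shut fingers; the grasp point (between the pads) lies 19 mm behind it (manip.tcp_to_grasp is the distance from the TCP to the grasp point, in mm); z points along the fingers, y is the line along which they close (so a half turn about z gives the same grasp; the last joint's range is limited). The gripper opens to 87 mm and grips with 3 to 60 N. Pads are 19 mm wide; open, the fingers measure 117 mm over their backs; the gripper's body (75 mm by 190 mm) begins 51 mm behind the grasp point.
Start: joints at [1.046, 0.527, 1.433, -0, 1.181, -0.178], TCP at [212.39, 587.782, 222.548] pointing down, gripper open.
Joint ranges: [-3.08, 3.08], [-0.75, 2.2], [0.22, 2.44], [-1.43, 4.57], [0, 2.65], [-2.85, 2.85]. Speed limits (rad/s): [2.79, 2.79, 3.14, 3.14, 3.14, 3.14].

### API

Orientations are given as [roll, pitch, yaw] about the fixed x, y, z axes, in that order (R = Rz(yaw) Ry(pitch) Rx(roll)).
In Python, from bench import manip gives the robot as it stands. The module is installed in compiled form; this text tells all that it offers.
- The arm moves only by the shell command python3 -m handwheel 'ROWS' [FORCE]. ROWS is JSON, a list of rows, each an object of numbers: "x", "y", "z": the shift along the tool's x, y, z in mm; "ax", "ay", "az": the turn, a rotation vector about the tool's x, y, z in degrees; "gripper": the opening, from 0 (shut) to 1 (fully open). A call has exactly 8 rows; each row is the pose to reach, as a shift and turn from the pose commanded when the call began, along the tool's axes at that moment; what a row does not reach only later rows make up. A row lasts 1/12 s, in which the tool goes at most 41.7 mm and 7.16 degrees, less where a joint would pass 70% of its speed; a pose out of reach is approached as far as the arm can. A call with a gripper value outside its range is refused whole. The fingers move at their own pace and stop on an object; FORCE is the grip in N (left out, the last holds). Time passes only in rows, so rows that repeat a pose let the fingers close, or fill a call up. It gives the time, the measured TCP pose, the force, the opening and the grip force at its end, in the units of the state.
- manip.observe(): the state, without advancing time (a new reading comes with each control period).
- manip.snapshot(name): name is "scene" or "top" or "wrist"; returns a dict with "pixels" (384x512x3 uint8, red, green, blue), "mtx" (3x3 intrinsics, pixels), "world_to_cam" (4x4, takes a point from world to camera coordinates). Camera axes: x right, y up, looking along -z (the intrinsics and any distortion apply to the point x, -y, -z); pixel columns grow to the right and rows downward; lengths in mm; the calibration is good to about 2 mm. The wrist camera is an equidistant fisheye: a pixel r from the principal point sees the ray r / f radians off the axis. A picture is of the moment at which its call begins. There is no depth.
- manip.job_done(): hands the job in; it is judged then, once.
The state is a dict: "t": time; "qpos": joint angles; "qd": joint speeds; "effort": joint torques, N m; "eef_pos": TCP position; "ee_rot": TCP orientation; "force": force on the tool from outside, world axes, zero at the start; "wrist_torque": the same for the moment, N m; "width": opening from 0.0 (shut) to 1.0 (fully open); "gripper_force": force on a finger pad.
Only numpy, scipy, OpenCV 4.12 (cv2) and the standard library are available. Lean on these libraries where they do the work, as an engineer would, in place of code of your own. Each camera call takes 0.05 s, during which the arm holds its last target. There are 200 camera calls.

## Working session

There is one attempt and no reset: what is moved stays moved. The work goes in short steps, Python scripts to look and compute and a shell command to move; the robot and the scene stay as the last step left them, time stands still between calls to the robot, and variables do not carry over. Pictures are saved under pics/ and viewed, at most 14 in all, crops included, and the job is handed in when it is done.

```bash
mkdir -p pics
cat > h.py <<'E'
import numpy as np, cv2
from bench import manip
def ray(s,u,v):
    K=s["mtx"];T=np.array(s["world_to_cam"]);R=T[:3,:3];t=T[:3,3]
    d=np.linalg.inv(K)@np.array([u,v,1.]); d=R.T@np.array([d[0],-d[1],-d[2]])
    return -R.T@t,d
def onz(s,u,v,z):
    o,d=ray(s,u,v); return o+d*(z-o[2])/d[2]
def proj(s,p):
    T=np.array(s["world_to_cam"]);c=T[:3,:3]@np.array(p)+T[:3,3]
    q=s["mtx"]@np.array([c[0],-c[1],-c[2]]); return q[:2]/q[2]
def save(s,n): cv2.imwrite("pics/"+n+".png",cv2.cvtColor(s["pixels"],cv2.COLOR_RGB2BGR))
E
python3 - <<'E'
from h import *
a=manip.snapshot("top");b=manip.snapshot("scene")
i=np.hstack([cv2.resize(a["pixels"],(800,600)) ])
cv2.imwrite("pics/top0.png",cv2.cvtColor(i,cv2.COLOR_RGB2BGR)); save(b,"scene0")
np.save("t0.npy",a,allow_pickle=True);np.save("s0.npy",b,allow_pickle=True)
for s in(a,b):print(s["mtx"],np.round(s["world_to_cam"],3), ray(s,256,192)[0])
print(manip.observe())
E
```

```text
[[475.94715708   0.         250.05038324]
 [  0.         475.94715708 191.82741864]
 [  0.           0.           1.        ]] [[ 2.10000e-02 -1.00000e+00  1.40000e-02 -6.47000e+00]
 [ 9.85000e-01  2.30000e-02  1.68000e-01 -5.35002e+02]
 [-1.69000e-01  1.00000e-02  9.86000e-01 -1.13009e+03]
 [ 0.00000e+00  0.00000e+00  0.00000e+00  1.00000e+00]] [ 336.77092445   17.39149091 1204.01609709]
[[426.47587422   0.         261.44765087]
 [  0.         426.47587422 187.24935804]
 [  0.           0.           1.        ]] [[ 6.66000e-01 -7.46000e-01 -3.00000e-03 -3.39246e+02]
 [ 4.99000e-01  4.42000e-01  7.46000e-01 -2.95923e+02]
 [-5.55000e-01 -4.98000e-01  6.66000e-01 -7.75179e+02]
 [ 0.00000e+00  0.00000e+00  0.00000e+00  1.00000e+00]] [ -56.75307934 -508.75690241  735.87040178]
{'t': 0.1, 'qpos': array([ 1.04554288e+00,  5.28378055e-01,  1.43379797e+00, -6.87376162e-06,
        1.18141471e+00, -1.78506407e-01]), 'qd': array([ 0.00100254, -0.00271092, -0.002778  , -0.00054277,  0.0014817 ,
        0.0002613 ]), 'effort': array([-2.44699322e-04, -4.40986705e+01, -1.77149177e+01,  6.34562527e-02,
        5.34042902e-02, -2.38531038e-05]), 'eef_pos': array([212.03281258, 587.21423529, 221.65895069]), 'ee_rot': array([-3.13962520e+00, -3.48524985e-04,  2.79484789e+00]), 'force': array([-0.30609283,  0.41368061,  0.78914533]), 'wrist_torque': array([-0.02084449, -0.05440266, -0.00287423]), 'gripper_force': 0.0, 'width': 1.0030264626391048}
```

View pics/top0.png

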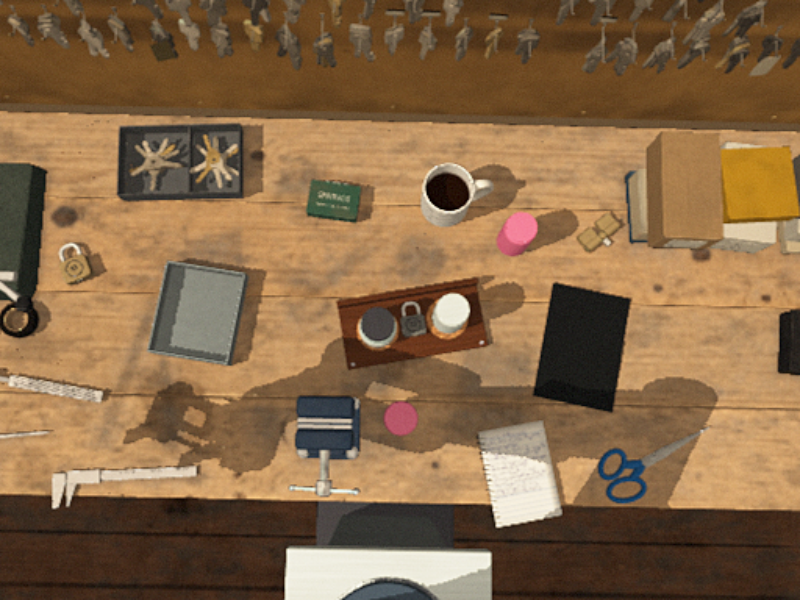

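View pics/scene0.png

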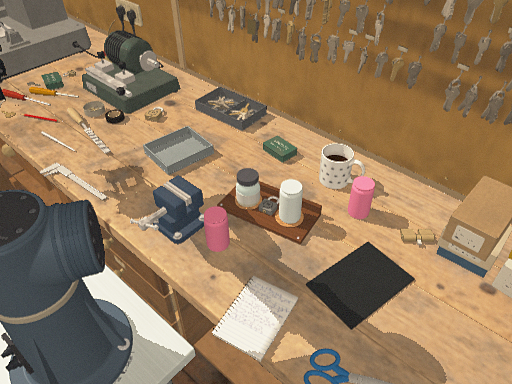

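Top view (800×600 px): jar with dark lid (378,327), steel padlock (412,320), white metal can (450,312) on the board. Mat (583,347) is right, tray (198,312) left, green tin (334,200), mug (448,193). Candidates for the can: white at (450,312) and pink at (517,233) and (401,418); the white one on the cork pad fits. Padlock candidates: grey at (412,320) and brass at (75,263); the grey one between the can and jar fits. Next I confirm with a crop and measure.

Run:
```python
from h import *
a=np.load("t0.npy",allow_pickle=True).item();b=np.load("s0.npy",allow_pickle=True).item()
c=lambda s,x0,y0,x1,y1:cv2.resize(cv2.cvtColor(s["pixels"][y0:y1,x0:x1],cv2.COLOR_RGB2BGR),(395,300),interpolation=cv2.INTER_CUBIC)
cv2.imwrite("pics/crop0.png",np.vstack([np.hstack([c(a,212,172,318,238),c(b,215,155,333,245)]),np.hstack([c(a,90,160,163,236),c(a,335,175,410,268)])]))
print("tcp px",proj(a,[212,588,222]))
P=a["pixels"].astype(int)
hsv=cv2.cvtColor(a["pixels"],cv2.COLOR_RGB2HSV)
def big(m,roi):
    k=np.zeros(m.shape,np.uint8);x0,y0,x1,y1=roi;k[y0:y1,x0:x1]=m[y0:y1,x0:x1].astype(np.uint8)
    cs,_=cv2.findContours(k,cv2.RETR_EXTERNAL,cv2.CHAIN_APPROX_NONE);return max(cs,key=cv2.contourArea)
def rect(n,m,roi,z):
    c=cv2.convexHull(big(m,roi))[:,0,:]; w=np.array([onz(a,u,v,z)[:2] for u,v in c],np.float32)
    print(n,cv2.minAreaRect(w))
V=hsv[...,2]
rect("mat",V<45,(335,175,410,268),5)
m=(hsv[...,1]<75)&(hsv[...,2]<190); rect("tray",m,(90,160,163,236),30)
def circ(n,m,roi,z):
    c=big(m,roi);e=cv2.fitEllipse(c);print(n,e,onz(a,*e[0],z),"diam",np.array(e[1])*(1204-z)/476/.99)
circ("lid",(V<90)&(hsv[...,1]<90),(228,190,256,225),95)
circ("cantop",(hsv[...,1]<60)&(V>190),(270,183,305,218),110)
```

```text
tcp px [-46.64868583 330.8863138 ]
mat ((472.8129577636719, -306.27777099609375), (127.5991439819336, 187.53172302246094), 79.12230682373047)
tray ((511.2690124511719, 312.1615295410156), (136.29295349121094, 151.00816345214844), 82.15478515625)
lid ((241.4763946533203, 206.9468994140625), (19.916711807250977, 20.724878311157227), 3.3709070682525635) [490.00095984  25.46299038  95.        ] diam [46.87130421 48.77321545]
cantop ((288.2913818359375, 198.73033142089844), (19.378467559814453, 24.71871566772461), 46.38904571533203) [509.76623421 -83.16098201 110.        ] diam [44.98778438 57.38535553]
```

View pics/crop0.png

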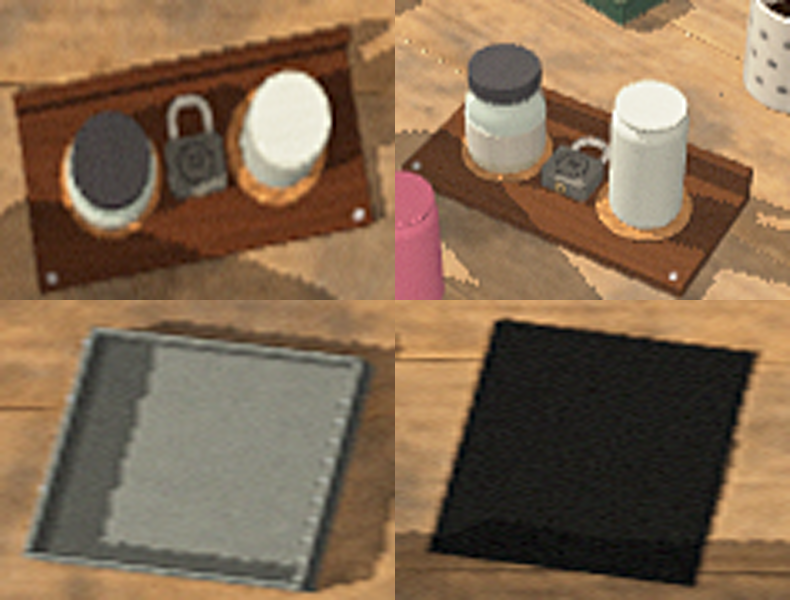

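Crop confirms: the dark-lidded jar, grey padlock, plain white-metal can, tray and mat are as named. Now I cross-check the two views.

Run:
```python
from h import *
a=np.load("t0.npy",allow_pickle=True).item();b=np.load("s0.npy",allow_pickle=True).item()
T=lambda x,y:(212+x/3.726-.4,172+y/4.545-.4)
S=lambda x,y:(215+(x-395)/3.347-.4,155+y/3.333-.4)
r=lambda *q:np.round(q,1)
for n,p,z in[("can",(288,112),110),("lid",(111,160),95),("lock",(195,163),28),("FL",(43,293),12),("FR",(372,222),12),("RL",(14,95),34),("RR",(348,27),34),("shackletip",(184,96),22)]:
    print("top",n,onz(a,*T(*p),z).round(1))
for n,p,z in[("can",(649,109),110),("lid",(505,73),95),("lock",(580,166),28),("FR",(683,297),12),("RR",(751,172),34)]:
    print("sc",n,onz(b,*S(*p),z).round(1))
# cork pads mask in top
h=cv2.cvtColor(a["pixels"],cv2.COLOR_RGB2HSV)
for n,p in[("ml",((60,70)))]:pass
C=lambda x,y:(335+x/5.267-.4,175+(y-300)/3.226-.4) 
for p in[(497-395,320),(760-395,353),(695-395,585),(430-395,550)]:print("mat",onz(a,*C(*p),5).round(1))
D=lambda x,y:(90+x/5.41-.4,160+(y-300)/3.947-.4)
for p in[(92,330),(371,361),(308,590),(25,553)]:print("tray",onz(a,*D(*p),30).round(1))
```

```text
top can [515.7 -84.5 110. ]
top lid [490.3  25.7  95. ]
top lock [499.3 -30.1  28. ]
top FL [427.   70.1  12. ]
top FR [ 471.3 -151.    12. ]
top RL [533.2  91.8  34. ]
top RR [ 576.6 -131.7   34. ]
top shackletip [537.4 -22.3  22. ]
sc can [507.  -88.5 110. ]
sc lid [483.7  20.   95. ]
sc lock [500.5 -35.1  28. ]
sc FR [ 463.7 -157.5   12. ]
sc RR [ 570.9 -133.    34. ]
mat [ 577.1 -261.7    5. ]
mat [ 553.4 -389.9    5. ]
mat [ 369.8 -352.8    5. ]
mat [ 394.  -226.8    5. ]
tray [591.9 367.3  30. ]
tray [574.9 237.   30. ]
tray [428.8 257.7  30. ]
tray [448.9 387.5  30. ]
```

```bash
cat >> h.py <<'E'
from scipy.spatial.transform import Rotation as Ro
def delta(target,yaw=np.pi+.197):
    o=manip.observe();R=Ro.from_euler("xyz",o["ee_rot"])
    G=Ro.from_euler("xyz",[np.pi,0,yaw])
    print("shift",(R.inv().apply(np.array(target)-o["eef_pos"])).round(1),"turn deg",np.degrees((R.inv()*G).as_rotvec()).round(2))
    print("t",round(o["t"],2),"pos",o["eef_pos"].round(1),"rot",o["ee_rot"].round(3),"q",o["qpos"].round(2),"w",round(o["width"],3),"gf",round(o["gripper_force"],1),"F",o["force"].round(1))
E
python3 -c "
from h import *
delta([500,-30,260])"
```

```text
shift [-480.6 -482.7  -37.6] turn deg [ -0.1   -0.05 -31.15]
t 0.1 pos [212.  587.2 221.7] rot [-3.14  -0.     2.795] q [ 1.05  0.53  1.43 -0.    1.18 -0.18] w 1.003 gf 0.0 F [-0.3  0.4  0.8]
```

```bash
python3 -m handwheel '[{"x":-25,"y":-25,"z":-20},{"x":-52,"y":-52,"z":-38},{"x":-79,"y":-79,"z":-38},{"x":-106,"y":-106,"z":-38},{"x":-133,"y":-133,"z":-38},{"x":-160,"y":-160,"z":-38},{"x":-187,"y":-187,"z":-38},{"x":-210,"y":-210,"z":-38}]'
python3 -m handwheel '[{"x":-27,"y":-27},{"x":-54,"y":-54},{"x":-81,"y":-81},{"x":-108,"y":-108},{"x":-135,"y":-135},{"x":-162,"y":-162},{"x":-189,"y":-189},{"x":-210,"y":-210}]'
python3 -m handwheel '[{"x":-20,"y":-20,"az":-5},{"x":-40,"y":-40,"az":-10},{"x":-61,"y":-63,"az":-15},{"x":-61,"y":-63,"az":-20},{"x":-61,"y":-63,"az":-25},{"x":-61,"y":-63,"az":-31},{"x":-61,"y":-63,"az":-31.1},{"x":-61,"y":-63,"az":-31.1}]'
python3 - <<'E'
from h import *
delta([500,-30,260])
w=manip.snapshot("wrist");save(w,"wrist0");np.save("w0.npy",w,allow_pickle=True)
print(w["mtx"],np.round(w["world_to_cam"],3))
E
```

```text
shift [-480.6 -482.7  -37.6] turn deg [ -0.1   -0.05 -31.15]
t 0.1 pos [212.  587.2 221.7] rot [-3.14  -0.     2.795] q [ 1.05  0.53  1.43 -0.    1.18 -0.18] w 1.003 gf 0.0 F [-0.3  0.4  0.8]
[[297.31863964   0.         258.8555554 ]
 [  0.         297.31863964 190.42084825]
 [  0.           0.           1.        ]] [[ 3.40000e-01  9.41000e-01 -3.00000e-03 -6.24351e+02]
 [-9.07000e-01  3.27000e-01 -2.66000e-01  3.27570e+01]
 [-2.50000e-01  9.30000e-02  9.64000e-01 -3.89904e+02]
 [ 0.00000e+00  0.00000e+00  0.00000e+00  1.00000e+00]]invalid input
invalid input
invalid input
```

View pics/wrist0.png

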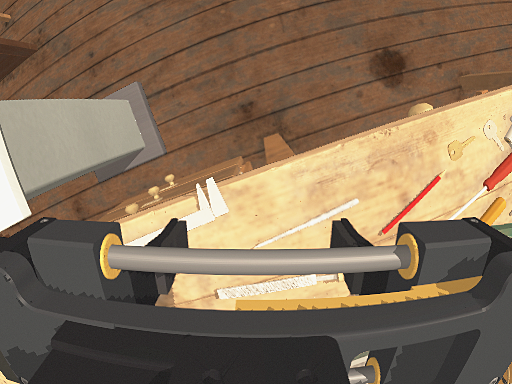

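The moves were refused, so the arm is still at its start. The wrist view shows the fingers at (100,260) and (420,260) with the worktop below. I'll try again with every key given.

```bash
python3 -m handwheel '[{"x":-25,"y":-25,"z":-20,"ax":0,"ay":0,"az":0,"gripper":1},{"x":-52,"y":-52,"z":-38,"ax":0,"ay":0,"az":0,"gripper":1},{"x":-79,"y":-79,"z":-38,"ax":0,"ay":0,"az":0,"gripper":1},{"x":-106,"y":-106,"z":-38,"ax":0,"ay":0,"az":0,"gripper":1},{"x":-133,"y":-133,"z":-38,"ax":0,"ay":0,"az":0,"gripper":1},{"x":-160,"y":-160,"z":-38,"ax":0,"ay":0,"az":0,"gripper":1},{"x":-187,"y":-187,"z":-38,"ax":0,"ay":0,"az":0,"gripper":1},{"x":-210,"y":-210,"z":-38,"ax":0,"ay":0,"az":0,"gripper":1}]'
```

```text
t: 0.82
eef_pos: [338.8, 316.7, 260.5]
ee_rot: [-3.141, 0.0, 2.795]
force: [0.8, -0.4, -0.8]
width: 0.998
gripper_force: 0.0
```

```bash
python3 -m handwheel '[{"x":-27,"y":-27,"gripper":1},{"x":-54,"y":-54,"gripper":1},{"x":-81,"y":-81,"gripper":1},{"x":-108,"y":-108,"gripper":1},{"x":-135,"y":-135,"gripper":1},{"x":-162,"y":-162,"gripper":1},{"x":-189,"y":-189,"gripper":1},{"x":-210,"y":-210,"gripper":1}]' || echo bad
```

```text
badinvalid input
```

```bash
python3 -m handwheel '[{"x":-27,"y":-27,"z":0,"ax":0,"ay":0,"az":0,"gripper":1},{"x":-54,"y":-54,"z":0,"ax":0,"ay":0,"az":0,"gripper":1},{"x":-81,"y":-81,"z":0,"ax":0,"ay":0,"az":0,"gripper":1},{"x":-108,"y":-108,"z":0,"ax":0,"ay":0,"az":0,"gripper":1},{"x":-135,"y":-135,"z":0,"ax":0,"ay":0,"az":0,"gripper":1},{"x":-162,"y":-162,"z":0,"ax":0,"ay":0,"az":0,"gripper":1},{"x":-189,"y":-189,"z":0,"ax":0,"ay":0,"az":0,"gripper":1},{"x":-210,"y":-210,"z":0,"ax":0,"ay":0,"az":0,"gripper":1}]' && 
python3 -m handwheel '[{"x":-20,"y":-20,"z":0,"ax":0,"ay":0,"az":-5,"gripper":1},{"x":-40,"y":-40,"z":0,"ax":0,"ay":0,"az":-10,"gripper":1},{"x":-61,"y":-63,"z":0,"ax":0,"ay":0,"az":-15,"gripper":1},{"x":-61,"y":-63,"z":0,"ax":0,"ay":0,"az":-20,"gripper":1},{"x":-61,"y":-63,"z":0,"ax":0,"ay":0,"az":-25,"gripper":1},{"x":-61,"y":-63,"z":0,"ax":0,"ay":0,"az":-31,"gripper":1},{"x":-61,"y":-63,"z":0,"ax":0,"ay":0,"az":-31.1,"gripper":1},{"x":-61,"y":-63,"z":0,"ax":0,"ay":0,"az":-31.1,"gripper":1}]'
python3 - <<'E'
from h import *
delta([500,-30,260])
w=manip.snapshot("wrist");save(w,"wrist1");np.save("w1.npy",w,allow_pickle=True)
E
```

```text
t: 1.48
eef_pos: [465.6, 47.3, 260.6]
ee_rot: [-3.141, 0.001, 2.793]
force: [0.5, 0.9, 0.6]
width: 0.995
gripper_force: 0.0
t: 2.15
eef_pos: [500.3, -29.9, 260.3]
ee_rot: [3.141, -0.001, -2.948]
force: [0.4, -0.7, -0.0]
width: 1.0
gripper_force: 0.0
shift [0.4 0.  0.3] turn deg [ 0.02 -0.03 -0.21]
t 2.15 pos [500.3 -29.9 260.3] rot [ 3.141e+00 -1.000e-03 -2.948e+00] q [-0.28  0.31  1.69  0.    1.14 -2.05] w 1.0 gf 0.0 F [ 0.4 -0.7 -0. ]
```

View pics/wrist1.png

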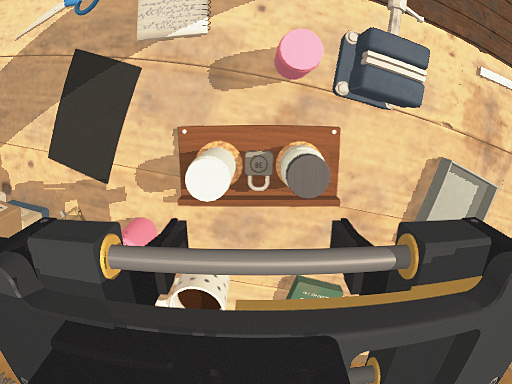

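Wrist view: can top (209,174), lid (308,176), padlock body (258,162). The board's front edge is level in the picture, so the yaw fits. I'll cast fisheye rays.

```bash
cat >> h.py <<'E'
def fz(s,u,v,z):
    K=s["mtx"];T=np.array(s["world_to_cam"]);R=T[:3,:3];t=T[:3,3]
    x=np.array([u-K[0,2],v-K[1,2]])/K[0,0];r=np.hypot(*x);k=np.sin(r)/max(r,1e-9)
    d=R.T@np.array([x[0]*k,-x[1]*k,-np.cos(r)]);o=-R.T@t
    return (o+d*(z-o[2])/d[2]).round(1)
E
python3 - <<'E'
from h import *
w=np.load("w1.npy",allow_pickle=True).item()
h=cv2.cvtColor(w["pixels"],cv2.COLOR_RGB2HSV)
for n,z,p in [("can",110,[(184,174),(236,174),(209,148),(208,201)]),("lid",95,[(286,176),(330,176),(308,154),(308,198)]),("lock",28,[(246,154),(272,154),(272,175),(246,175)]),("board front",12,[(179,127),(339,127)]),("rail rear top",34,[(179,205),(342,205)])]:
    q=[fz(w,*a,z) for a in p];print(n,np.mean(q,0).round(1),*q)
x=w["pixels"][100:220,160:360]
cv2.imwrite("pics/wcrop.png",cv2.resize(cv2.cvtColor(x,cv2.COLOR_RGB2BGR),(800,480),interpolation=cv2.INTER_CUBIC))
E
```

```text
can [506.9 -83.5 110. ] [ 511.5 -111.1  110. ] [500.8 -54.7 110. ] [478.4 -88.  110. ] [536.8 -80.1 110. ]
lid [490.9  25.4  95. ] [495.7   0.5  95. ] [485.6  50.4  95. ] [466.1  19.4  95. ] [516.1  31.3  95. ]
lock [500.8 -29.5  28. ] [490.  -49.3  28. ] [483.4 -15.3  28. ] [511.5  -9.5  28. ] [518.3 -44.   28. ]
board front [450.  -39.5  12. ] [ 471.6 -149.5   12. ] [428.5  70.5  12. ]
rail rear top [555.  -16.6  34. ] [ 577.1 -129.2   34. ] [533.   95.9  34. ]
```

View pics/wcrop.png

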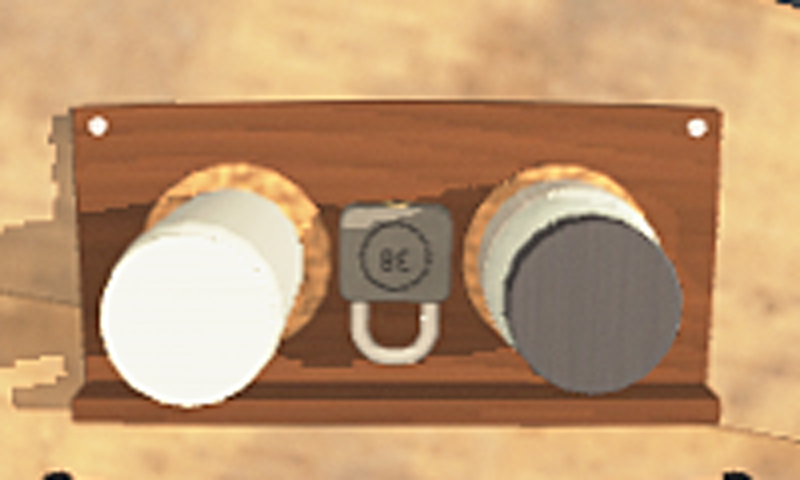

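Wrist agrees with top: can (512,-85), jar (491,25.5), padlock body (501,-30), yaw 0.193. Next I grip the can with TCP z about 75.

```bash
python3 -m handwheel '[{"x":-1,"y":-20,"z":10,"ax":0,"ay":0,"az":0,"gripper":1},{"x":-1,"y":-40,"z":20,"ax":0,"ay":0,"az":0,"gripper":1},{"x":-1,"y":-57,"z":30,"ax":0,"ay":0,"az":0,"gripper":1},{"x":-1,"y":-57,"z":50,"ax":0,"ay":0,"az":0,"gripper":1},{"x":-1,"y":-57,"z":80,"ax":0,"ay":0,"az":0,"gripper":1},{"x":-1,"y":-57,"z":110,"ax":0,"ay":0,"az":0,"gripper":1},{"x":-1,"y":-57,"z":120,"ax":0,"ay":0,"az":0,"gripper":1},{"x":-1,"y":-57,"z":120,"ax":0,"ay":0,"az":0,"gripper":1}]' &&
python3 -m handwheel '[{"x":0,"y":0,"z":10,"ax":0,"ay":0,"az":0,"gripper":1},{"x":0,"y":0,"z":20,"ax":0,"ay":0,"az":0,"gripper":1},{"x":0,"y":0,"z":30,"ax":0,"ay":0,"az":0,"gripper":1},{"x":0,"y":0,"z":40,"ax":0,"ay":0,"az":0,"gripper":1},{"x":0,"y":0,"z":50,"ax":0,"ay":0,"az":0,"gripper":1},{"x":0,"y":0,"z":60,"ax":0,"ay":0,"az":0,"gripper":1},{"x":0,"y":0,"z":65,"ax":0,"ay":0,"az":0,"gripper":1},{"x":0,"y":0,"z":65,"ax":0,"ay":0,"az":0,"gripper":1}]' &&
python3 -m handwheel '[{"x":0,"y":0,"z":0,"ax":0,"ay":0,"az":0,"gripper":0.8},{"x":0,"y":0,"z":0,"ax":0,"ay":0,"az":0,"gripper":0.75},{"x":0,"y":0,"z":0,"ax":0,"ay":0,"az":0,"gripper":0.7},{"x":0,"y":0,"z":0,"ax":0,"ay":0,"az":0,"gripper":0.65},{"x":0,"y":0,"z":0,"ax":0,"ay":0,"az":0,"gripper":0.6},{"x":0,"y":0,"z":0,"ax":0,"ay":0,"az":0,"gripper":0.5},{"x":0,"y":0,"z":0,"ax":0,"ay":0,"az":0,"gripper":0.4},{"x":0,"y":0,"z":0,"ax":0,"ay":0,"az":0,"gripper":0.4}]' 25
```

```text
t: 2.87
eef_pos: [510.7, -84.8, 138.2]
ee_rot: [3.138, -0.005, -2.947]
force: [0.0, 0.6, 1.3]
width: 1.002
gripper_force: 0.0
t: 3.53
eef_pos: [511.8, -85.4, 74.1]
ee_rot: [3.14, -0.002, -2.946]
force: [-0.8, 0.1, 0.8]
width: 1.005
gripper_force: 0.0
t: 4.2
eef_pos: [513.0, -85.9, 75.8]
ee_rot: [-3.141, 0.001, -2.945]
force: [0.5, -0.9, 1.5]
width: 0.594
gripper_force: 25.0
```

```bash
python3 -m handwheel '[{"x":0,"y":0,"z":-5,"ax":0,"ay":0,"az":0,"gripper":0.4},{"x":0,"y":0,"z":-15,"ax":0,"ay":0,"az":0,"gripper":0.4},{"x":0,"y":0,"z":-28,"ax":0,"ay":0,"az":0,"gripper":0.4},{"x":0,"y":0,"z":-41,"ax":0,"ay":0,"az":0,"gripper":0.4},{"x":0,"y":0,"z":-54,"ax":0,"ay":0,"az":0,"gripper":0.4},{"x":0,"y":0,"z":-65,"ax":0,"ay":0,"az":0,"gripper":0.4},{"x":0,"y":0,"z":-70,"ax":0,"ay":0,"az":0,"gripper":0.4},{"x":0,"y":0,"z":-70,"ax":0,"ay":0,"az":0,"gripper":0.4}]' &&
python3 -m handwheel '[{"x":2,"y":-10,"z":0,"ax":0,"ay":0,"az":0,"gripper":0.4},{"x":6,"y":-30,"z":0,"ax":0,"ay":0,"az":0,"gripper":0.4},{"x":11,"y":-55,"z":0,"ax":0,"ay":0,"az":0,"gripper":0.4},{"x":16,"y":-82,"z":0,"ax":0,"ay":0,"az":0,"gripper":0.4},{"x":21,"y":-109,"z":0,"ax":0,"ay":0,"az":0,"gripper":0.4},{"x":26,"y":-136,"z":0,"ax":0,"ay":0,"az":0,"gripper":0.4},{"x":31,"y":-163,"z":0,"ax":0,"ay":0,"az":0,"gripper":0.4},{"x":35,"y":-190,"z":0,"ax":0,"ay":0,"az":0,"gripper":0.4}]' &&
python3 -m handwheel '[{"x":3,"y":-20,"z":0,"ax":0,"ay":0,"az":0,"gripper":0.4},{"x":6,"y":-32,"z":0,"ax":0,"ay":0,"az":0,"gripper":0.4},{"x":6,"y":-36,"z":0,"ax":0,"ay":0,"az":0,"gripper":0.4},{"x":6,"y":-36,"z":10,"ax":0,"ay":0,"az":0,"gripper":0.4},{"x":6,"y":-36,"z":25,"ax":0,"ay":0,"az":0,"gripper":0.4},{"x":6,"y":-36,"z":40,"ax":0,"ay":0,"az":0,"gripper":0.4},{"x":6,"y":-36,"z":50,"ax":0,"ay":0,"az":0,"gripper":0.4},{"x":6,"y":-36,"z":55,"ax":0,"ay":0,"az":0,"gripper":0.4}]' 
python3 -c "
from h import *
delta([517,-316,66],-2.945)
save(manip.snapshot('scene'),'sc1')"
```

```text
t: 4.87
eef_pos: [513.4, -85.9, 147.2]
ee_rot: [-3.14, 0.003, -2.946]
force: [0.1, -1.0, -2.1]
width: 0.591
gripper_force: 25.0
t: 5.53
eef_pos: [514.2, -280.5, 144.4]
ee_rot: [3.14, -0.002, -2.946]
force: [0.1, 0.5, -1.5]
width: 0.589
gripper_force: 25.0
t: 6.2
eef_pos: [515.2, -312.8, 88.2]
ee_rot: [3.137, -0.003, -2.944]
force: [-0.9, 0.3, -0.7]
width: 0.587
gripper_force: 25.0
shift [-1.2 -3.6 22.2] turn deg [ 0.24 -0.16  0.04]
t 6.2 pos [ 515.2 -312.8   88.2] rot [ 3.137e+00 -3.000e-03 -2.944e+00] q [-0.73  0.68  1.59  0.    0.88 -2.5 ] w 0.587 gf 25.0 F [-0.9  0.3 -0.7]
```

View pics/sc1.png

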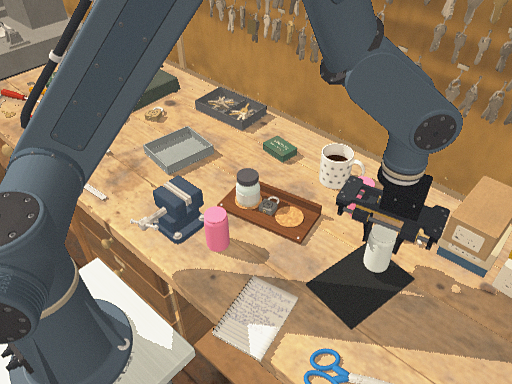

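Can held upright over the rear half of the mat (377,250). The padlock and jar look undisturbed. I'll lower and release.

```bash
python3 -m handwheel '[{"x":0,"y":-2,"z":5,"ax":0,"ay":0,"az":0,"gripper":0.4},{"x":0,"y":-2,"z":10,"ax":0,"ay":0,"az":0,"gripper":0.4},{"x":0,"y":-2,"z":15,"ax":0,"ay":0,"az":0,"gripper":0.4},{"x":0,"y":-2,"z":19,"ax":0,"ay":0,"az":0,"gripper":0.4},{"x":0,"y":-2,"z":22,"ax":0,"ay":0,"az":0,"gripper":0.4},{"x":0,"y":-2,"z":24,"ax":0,"ay":0,"az":0,"gripper":0.4},{"x":0,"y":-2,"z":24,"ax":0,"ay":0,"az":0,"gripper":0.4},{"x":0,"y":-2,"z":24,"ax":0,"ay":0,"az":0,"gripper":0.4}]'
```

```text
t: 6.92
eef_pos: [516.9, -317.3, 66.6]
ee_rot: [-3.142, 0.0, -2.946]
force: [0.6, 0.1, -0.5]
width: 0.588
gripper_force: 25.0
```

```bash
python3 -m handwheel '[{"x":0,"y":0,"z":0.5,"ax":0,"ay":0,"az":0,"gripper":0.4},{"x":0,"y":0,"z":1,"ax":0,"ay":0,"az":0,"gripper":0.4},{"x":0,"y":0,"z":1,"ax":0,"ay":0,"az":0,"gripper":0.4},{"x":0,"y":0,"z":1,"ax":0,"ay":0,"az":0,"gripper":0.62},{"x":0,"y":0,"z":1,"ax":0,"ay":0,"az":0,"gripper":0.7},{"x":0,"y":0,"z":1,"ax":0,"ay":0,"az":0,"gripper":0.8},{"x":0,"y":0,"z":1,"ax":0,"ay":0,"az":0,"gripper":1},{"x":0,"y":0,"z":1,"ax":0,"ay":0,"az":0,"gripper":1}]' &&
python3 -m handwheel '[{"x":0,"y":0,"z":-10,"ax":0,"ay":0,"az":0,"gripper":1},{"x":0,"y":0,"z":-30,"ax":0,"ay":0,"az":0,"gripper":1},{"x":0,"y":0,"z":-60,"ax":0,"ay":0,"az":0,"gripper":1},{"x":0,"y":0,"z":-90,"ax":0,"ay":0,"az":0,"gripper":1},{"x":0,"y":20,"z":-110,"ax":0,"ay":0,"az":0,"gripper":1},{"x":-10,"y":50,"z":-110,"ax":0,"ay":0,"az":0,"gripper":1},{"x":-20,"y":80,"z":-110,"ax":0,"ay":0,"az":0,"gripper":1},{"x":-30,"y":110,"z":-110,"ax":0,"ay":0,"az":0,"gripper":1}]'
python3 -c "
from h import *
delta([490.8,25.5,180],-2.945)"
```

```text
t: 7.58
eef_pos: [516.9, -317.3, 65.6]
ee_rot: [-3.141, 0.0, -2.946]
force: [0.2, 0.5, -0.1]
width: 0.835
gripper_force: 0.0
t: 8.25
eef_pos: [525.0, -202.9, 177.2]
ee_rot: [-3.14, 0.002, -2.947]
force: [-0.6, 0.2, -0.9]
width: 1.004
gripper_force: 0.0
shift [-10.6 230.7  -3.2] turn deg [-0.08  0.1  -0.11]
t 8.25 pos [ 525.  -202.9  177.2] rot [-3.140e+00  2.000e-03 -2.947e+00] q [-0.57  0.5   1.64  0.    1.   -2.33] w 1.004 gf 0.0 F [-0.6  0.2 -0.9]
```

```bash
python3 -m handwheel '[{"x":-2,"y":30,"z":0,"ax":0,"ay":0,"az":0,"gripper":1},{"x":-3,"y":60,"z":0,"ax":0,"ay":0,"az":0,"gripper":1},{"x":-5,"y":95,"z":0,"ax":0,"ay":0,"az":0,"gripper":1},{"x":-6,"y":130,"z":0,"ax":0,"ay":0,"az":0,"gripper":1},{"x":-8,"y":165,"z":0,"ax":0,"ay":0,"az":0,"gripper":1},{"x":-10,"y":200,"z":0,"ax":0,"ay":0,"az":0,"gripper":1},{"x":-11,"y":225,"z":0,"ax":0,"ay":0,"az":0,"gripper":1},{"x":-11,"y":231,"z":0,"ax":0,"ay":0,"az":0,"gripper":1}]' &&
python3 -m handwheel '[{"x":0,"y":0,"z":0,"ax":0,"ay":0,"az":0,"gripper":1},{"x":0,"y":0,"z":20,"ax":0,"ay":0,"az":0,"gripper":1},{"x":0,"y":0,"z":40,"ax":0,"ay":0,"az":0,"gripper":1},{"x":0,"y":0,"z":60,"ax":0,"ay":0,"az":0,"gripper":1},{"x":0,"y":0,"z":75,"ax":0,"ay":0,"az":0,"gripper":1},{"x":0,"y":0,"z":90,"ax":0,"ay":0,"az":0,"gripper":1},{"x":0,"y":0,"z":102,"ax":0,"ay":0,"az":0,"gripper":1},{"x":0,"y":0,"z":102,"ax":0,"ay":0,"az":0,"gripper":1}]' &&
python3 -m handwheel '[{"x":0,"y":0,"z":0,"ax":0,"ay":0,"az":0,"gripper":0.8},{"x":0,"y":0,"z":0,"ax":0,"ay":0,"az":0,"gripper":0.75},{"x":0,"y":0,"z":0,"ax":0,"ay":0,"az":0,"gripper":0.7},{"x":0,"y":0,"z":0,"ax":0,"ay":0,"az":0,"gripper":0.65},{"x":0,"y":0,"z":0,"ax":0,"ay":0,"az":0,"gripper":0.6},{"x":0,"y":0,"z":0,"ax":0,"ay":0,"az":0,"gripper":0.5},{"x":0,"y":0,"z":0,"ax":0,"ay":0,"az":0,"gripper":0.4},{"x":0,"y":0,"z":0,"ax":0,"ay":0,"az":0,"gripper":0.4}]' 25
```

```text
t: 8.92
eef_pos: [489.0, 28.8, 176.2]
ee_rot: [3.14, -0.001, -2.942]
force: [0.1, 0.3, -0.4]
width: 1.002
gripper_force: 0.0
t: 9.58
eef_pos: [490.3, 23.6, 71.8]
ee_rot: [3.141, -0.003, -2.947]
force: [-0.4, -0.0, -0.1]
width: 1.002
gripper_force: 0.0
t: 10.25
eef_pos: [490.9, 25.4, 73.9]
ee_rot: [-3.142, 0.001, -2.945]
force: [-0.4, 0.9, 3.9]
width: 0.581
gripper_force: 25.0
```

```bash
python3 -m handwheel '[{"x":0,"y":0,"z":-5,"ax":0,"ay":0,"az":0,"gripper":0.4},{"x":0,"y":0,"z":-15,"ax":0,"ay":0,"az":0,"gripper":0.4},{"x":0,"y":0,"z":-28,"ax":0,"ay":0,"az":0,"gripper":0.4},{"x":0,"y":0,"z":-41,"ax":0,"ay":0,"az":0,"gripper":0.4},{"x":0,"y":0,"z":-54,"ax":0,"ay":0,"az":0,"gripper":0.4},{"x":0,"y":0,"z":-65,"ax":0,"ay":0,"az":0,"gripper":0.4},{"x":0,"y":0,"z":-75,"ax":0,"ay":0,"az":0,"gripper":0.4},{"x":0,"y":0,"z":-75,"ax":0,"ay":0,"az":0,"gripper":0.4}]' &&
python3 -m handwheel '[{"x":2,"y":-10,"z":0,"ax":0,"ay":0,"az":0,"gripper":0.4},{"x":8,"y":-30,"z":0,"ax":0,"ay":0,"az":0,"gripper":0.4},{"x":18,"y":-55,"z":0,"ax":0,"ay":0,"az":0,"gripper":0.4},{"x":28,"y":-80,"z":0,"ax":0,"ay":0,"az":0,"gripper":0.4},{"x":38,"y":-105,"z":0,"ax":0,"ay":0,"az":0,"gripper":0.4},{"x":48,"y":-130,"z":0,"ax":0,"ay":0,"az":0,"gripper":0.4},{"x":58,"y":-155,"z":0,"ax":0,"ay":0,"az":0,"gripper":0.4},{"x":68,"y":-180,"z":0,"ax":0,"ay":0,"az":0,"gripper":0.4}]' &&
python3 -m handwheel '[{"x":10,"y":-25,"z":0,"ax":0,"ay":0,"az":0,"gripper":0.4},{"x":20,"y":-50,"z":0,"ax":0,"ay":0,"az":0,"gripper":0.4},{"x":30,"y":-75,"z":0,"ax":0,"ay":0,"az":0,"gripper":0.4},{"x":40,"y":-95,"z":0,"ax":0,"ay":0,"az":0,"gripper":0.4},{"x":50,"y":-115,"z":0,"ax":0,"ay":0,"az":0,"gripper":0.4},{"x":56,"y":-126,"z":0,"ax":0,"ay":0,"az":0,"gripper":0.4},{"x":56,"y":-126,"z":10,"ax":0,"ay":0,"az":0,"gripper":0.4},{"x":56,"y":-126,"z":25,"ax":0,"ay":0,"az":0,"gripper":0.4}]' &&
python3 -m handwheel '[{"x":0,"y":0,"z":10,"ax":0,"ay":0,"az":0,"gripper":0.4},{"x":0,"y":0,"z":20,"ax":0,"ay":0,"az":0,"gripper":0.4},{"x":0,"y":0,"z":30,"ax":0,"ay":0,"az":0,"gripper":0.4},{"x":0,"y":0,"z":40,"ax":0,"ay":0,"az":0,"gripper":0.4},{"x":0,"y":0,"z":40,"ax":0,"ay":0,"az":0,"gripper":0.4},{"x":0,"y":0,"z":40,"ax":0,"ay":0,"az":0,"gripper":0.4},{"x":0,"y":0,"z":40,"ax":0,"ay":0,"az":0,"gripper":0.4},{"x":0,"y":0,"z":40,"ax":0,"ay":0,"az":0,"gripper":0.4}]'
python3 -c "
from h import *
delta([429,-299,64],-2.945)
save(manip.snapshot('scene'),'sc2')"
```

```text
t: 10.92
eef_pos: [491.8, 25.0, 150.8]
ee_rot: [-3.14, 0.004, -2.945]
force: [0.6, -0.7, -2.4]
width: 0.587
gripper_force: 25.2
t: 11.58
eef_pos: [457.7, -166.2, 147.8]
ee_rot: [3.14, -0.002, -2.946]
force: [-0.2, -0.4, -1.6]
width: 0.589
gripper_force: 25.2
t: 12.25
eef_pos: [428.7, -300.0, 123.5]
ee_rot: [-3.14, 0.001, -2.948]
force: [-0.1, 0.4, -2.2]
width: 0.578
gripper_force: 25.2
t: 12.92
eef_pos: [429.1, -299.4, 84.1]
ee_rot: [-3.14, 0.001, -2.945]
force: [0.3, -0.3, -2.0]
width: 0.583
gripper_force: 25.2
shift [ 0.   0.5 20.1] turn deg [-0.07  0.04 -0.02]
t 12.92 pos [ 429.1 -299.4   84.1] rot [-3.140e+00  1.000e-03 -2.945e+00] q [-0.82  0.61  1.81  0.    0.73 -2.59] w 0.583 gf 25.2 F [ 0.3 -0.3 -2. ]
```

View pics/sc2.png

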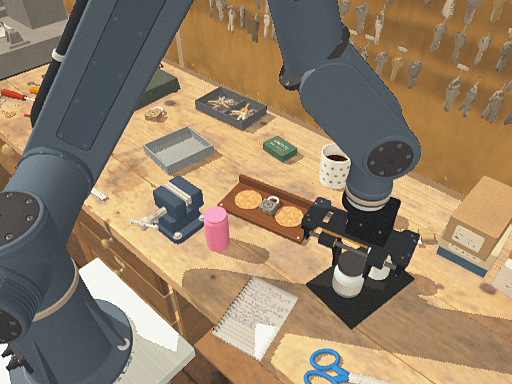

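Jar held upright over the front half of the mat (347,285) with the can standing behind it. The padlock is still in place between the bare cork pads (270,205).

```bash
python3 -m handwheel '[{"x":0,"y":0,"z":5,"ax":0,"ay":0,"az":0,"gripper":0.4},{"x":0,"y":0,"z":10,"ax":0,"ay":0,"az":0,"gripper":0.4},{"x":0,"y":0,"z":14,"ax":0,"ay":0,"az":0,"gripper":0.4},{"x":0,"y":0,"z":17,"ax":0,"ay":0,"az":0,"gripper":0.4},{"x":0,"y":0,"z":19,"ax":0,"ay":0,"az":0,"gripper":0.4},{"x":0,"y":0,"z":20.5,"ax":0,"ay":0,"az":0,"gripper":0.4},{"x":0,"y":0,"z":20.5,"ax":0,"ay":0,"az":0,"gripper":0.4},{"x":0,"y":0,"z":20.5,"ax":0,"ay":0,"az":0,"gripper":0.4}]'
```

```text
t: 13.63
eef_pos: [428.5, -298.8, 63.9]
ee_rot: [3.141, -0.0, -2.946]
force: [-2.2, 2.4, 6.3]
width: 0.585
gripper_force: 25.0
```

```bash
python3 -m handwheel '[{"x":0,"y":0,"z":0,"ax":0,"ay":0,"az":0,"gripper":0.62},{"x":0,"y":0,"z":0,"ax":0,"ay":0,"az":0,"gripper":0.7},{"x":0,"y":0,"z":0,"ax":0,"ay":0,"az":0,"gripper":0.8},{"x":0,"y":0,"z":0,"ax":0,"ay":0,"az":0,"gripper":1},{"x":0,"y":0,"z":0,"ax":0,"ay":0,"az":0,"gripper":1},{"x":0,"y":0,"z":0,"ax":0,"ay":0,"az":0,"gripper":1},{"x":0,"y":0,"z":-5,"ax":0,"ay":0,"az":0,"gripper":1},{"x":0,"y":0,"z":-15,"ax":0,"ay":0,"az":0,"gripper":1}]' &&
python3 -m handwheel '[{"x":0,"y":0,"z":-10,"ax":0,"ay":0,"az":0,"gripper":1},{"x":0,"y":0,"z":-30,"ax":0,"ay":0,"az":0,"gripper":1},{"x":0,"y":0,"z":-60,"ax":0,"ay":0,"az":0,"gripper":1},{"x":0,"y":0,"z":-90,"ax":0,"ay":0,"az":0,"gripper":1},{"x":0,"y":20,"z":-100,"ax":0,"ay":0,"az":0,"gripper":1},{"x":-10,"y":50,"z":-100,"ax":0,"ay":0,"az":0,"gripper":1},{"x":-20,"y":80,"z":-100,"ax":0,"ay":0,"az":0,"gripper":1},{"x":-30,"y":110,"z":-100,"ax":0,"ay":0,"az":0,"gripper":1}]'
python3 - <<'E'
from h import *
delta([501,-29.7,180],-2.945)
a=manip.snapshot("top")
cv2.imwrite("pics/top1.png",cv2.resize(cv2.cvtColor(a["pixels"][160:290,200:420],cv2.COLOR_RGB2BGR),(800,473),interpolation=cv2.INTER_CUBIC))
E
```

```text
t: 14.3
eef_pos: [428.0, -298.5, 77.6]
ee_rot: [3.139, -0.001, -2.946]
force: [0.2, -0.2, -0.8]
width: 0.983
gripper_force: 0.0
t: 14.97
eef_pos: [436.9, -184.7, 179.8]
ee_rot: [-3.14, 0.002, -2.947]
force: [0.2, 1.5, 0.2]
width: 0.997
gripper_force: 0.0
shift [-92.9 139.7  -0.3] turn deg [-0.12  0.12 -0.12]
t 14.97 pos [ 436.9 -184.7  179.8] rot [-3.140e+00  2.000e-03 -2.947e+00] q [-0.64  0.39  1.85  0.    0.9  -2.4 ] w 0.997 gf 0.0 F [0.2 1.5 0.2]
```

View pics/top1.png

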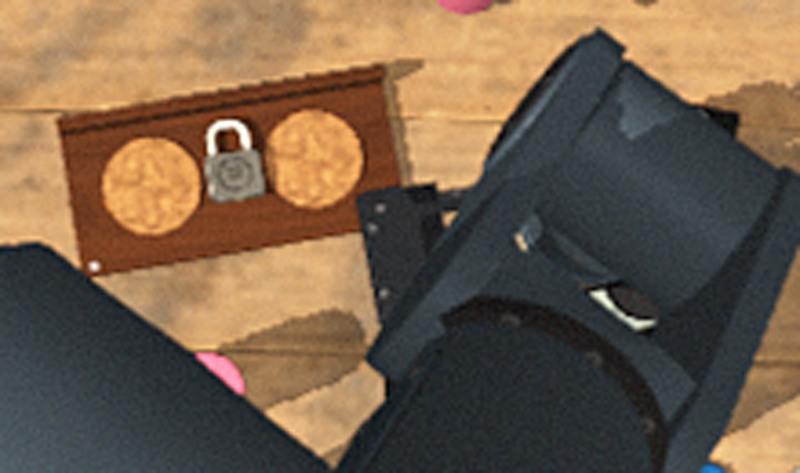

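Top crop: cork pads bare at (152,186) and (314,160), and the padlock undisturbed at (235,175). The mat is hidden by the arm. Next is the padlock.

```bash
python3 -m handwheel '[{"x":-12,"y":20,"z":0,"ax":0,"ay":0,"az":0,"gripper":1},{"x":-26,"y":40,"z":0,"ax":0,"ay":0,"az":0,"gripper":1},{"x":-42,"y":65,"z":0,"ax":0,"ay":0,"az":0,"gripper":0.9},{"x":-58,"y":90,"z":0,"ax":0,"ay":0,"az":0,"gripper":0.8},{"x":-75,"y":115,"z":0,"ax":0,"ay":0,"az":0,"gripper":0.75},{"x":-92,"y":139,"z":0,"ax":0,"ay":0,"az":0,"gripper":0.75},{"x":-92,"y":139,"z":0,"ax":0,"ay":0,"az":0,"gripper":0.75},{"x":-92,"y":139,"z":0,"ax":0,"ay":0,"az":0,"gripper":0.75}]'
python3 - <<'E'
from h import *
delta([501,-29.7,17.5],-2.945)
a=manip.snapshot("wrist");save(a,"w2");np.save("w2.npy",a,allow_pickle=True)
x=a["pixels"][60:260,100:420]
cv2.imwrite("pics/w2c.png",cv2.resize(cv2.cvtColor(x,cv2.COLOR_RGB2BGR),(800,500),interpolation=cv2.INTER_CUBIC))
E
```

```text
t: 15.68
eef_pos: [500.3, -30.1, 179.0]
ee_rot: [-3.141, 0.001, -2.942]
force: [-0.7, -0.7, 0.0]
width: 0.76
gripper_force: 0.0
shift [ -0.6   0.4 161.5] turn deg [-0.06  0.07  0.17]
t 15.68 pos [500.3 -30.1 179. ] rot [-3.141e+00  1.000e-03 -2.942e+00] q [-0.28  0.42  1.79 -0.    0.93 -2.05] w 0.76 gf 0.0 F [-0.7 -0.7  0. ]
```

View pics/w2c.png

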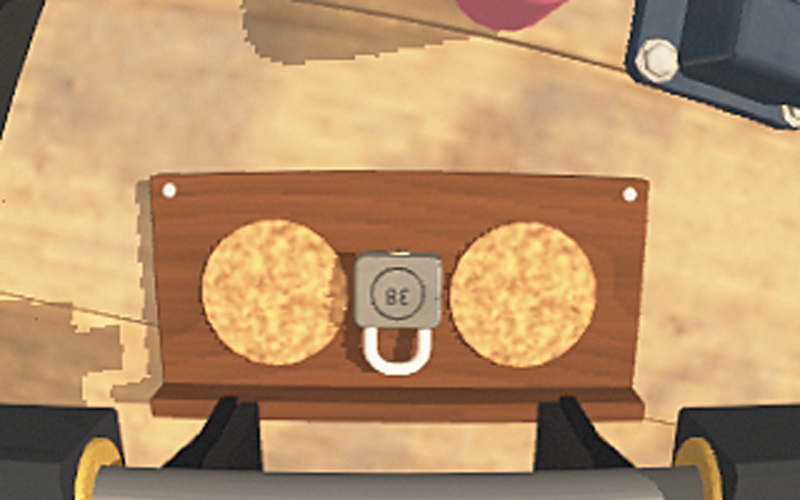

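```bash
python3 - <<'E'
from h import *
w=np.load("w2.npy",allow_pickle=True).item();a=np.load("t0.npy",allow_pickle=True).item()
print("can pad",fz(w,209.4,176.8,15),"jar pad",fz(w,309,177.4,15),"lock",fz(w,259,176,28))
print("top: jar pad",onz(a,241.4,210.7,15).round(1),"can pad",onz(a,286,203.6,15).round(1))
E
python3 -m handwheel '[{"x":-0.5,"y":0,"z":20,"ax":0,"ay":0,"az":0,"gripper":0.75},{"x":-0.5,"y":0,"z":45,"ax":0,"ay":0,"az":0,"gripper":0.75},{"x":-0.5,"y":0,"z":75,"ax":0,"ay":0,"az":0,"gripper":0.75},{"x":-0.5,"y":0,"z":100,"ax":0,"ay":0,"az":0,"gripper":0.75},{"x":-0.5,"y":0,"z":115,"ax":0,"ay":0,"az":0,"gripper":0.75},{"x":-0.5,"y":0,"z":125,"ax":0,"ay":0,"az":0,"gripper":0.75},{"x":-0.5,"y":0,"z":130,"ax":0,"ay":0,"az":0,"gripper":0.75},{"x":-0.5,"y":0,"z":130,"ax":0,"ay":0,"az":0,"gripper":0.75}]'
```

```text
can pad [513.4 -84.6  15. ] jar pad [491.7  26.   15. ] lock [498.6 -30.3  28. ]
top: jar pad [491.5  26.   15. ] can pad [512.2 -86.2  15. ]
t: 16.4
eef_pos: [499.9, -31.9, 47.6]
ee_rot: [3.141, -0.001, -2.947]
force: [-0.3, 0.6, -0.1]
width: 0.752
gripper_force: 0.0
```

```bash
python3 -m handwheel '[{"x":0,"y":0,"z":8,"ax":0,"ay":0,"az":0,"gripper":0.75},{"x":0,"y":0,"z":15,"ax":0,"ay":0,"az":0,"gripper":0.75},{"x":0,"y":0,"z":21,"ax":0,"ay":0,"az":0,"gripper":0.75},{"x":0,"y":0,"z":26,"ax":0,"ay":0,"az":0,"gripper":0.75},{"x":0,"y":0,"z":30,"ax":0,"ay":0,"az":0,"gripper":0.75},{"x":0,"y":0,"z":30,"ax":0,"ay":0,"az":0,"gripper":0.75},{"x":0,"y":0,"z":30,"ax":0,"ay":0,"az":0,"gripper":0.75},{"x":0,"y":0,"z":30,"ax":0,"ay":0,"az":0,"gripper":0.75}]' &&
python3 -m handwheel '[{"x":0,"y":0,"z":0,"ax":0,"ay":0,"az":0,"gripper":0.6},{"x":0,"y":0,"z":0,"ax":0,"ay":0,"az":0,"gripper":0.55},{"x":0,"y":0,"z":0,"ax":0,"ay":0,"az":0,"gripper":0.5},{"x":0,"y":0,"z":0,"ax":0,"ay":0,"az":0,"gripper":0.45},{"x":0,"y":0,"z":0,"ax":0,"ay":0,"az":0,"gripper":0.4},{"x":0,"y":0,"z":0,"ax":0,"ay":0,"az":0,"gripper":0.3},{"x":0,"y":0,"z":0,"ax":0,"ay":0,"az":0,"gripper":0.3},{"x":0,"y":0,"z":0,"ax":0,"ay":0,"az":0,"gripper":0.3}]' 30
```

```text
t: 17.07
eef_pos: [500.4, -31.0, 18.1]
ee_rot: [-3.142, 0.0, -2.945]
force: [0.2, 0.2, 0.8]
width: 0.754
gripper_force: 0.0
t: 17.73
eef_pos: [500.3, -31.0, 18.1]
ee_rot: [3.142, 0.0, -2.946]
force: [-0.6, 0.7, 1.6]
width: 0.43
gripper_force: 30.0
```

```bash
python3 -m handwheel '[{"x":0,"y":0,"z":-5,"ax":0,"ay":0,"az":0,"gripper":0.3},{"x":0,"y":0,"z":-15,"ax":0,"ay":0,"az":0,"gripper":0.3},{"x":0,"y":0,"z":-30,"ax":0,"ay":0,"az":0,"gripper":0.3},{"x":0,"y":0,"z":-50,"ax":0,"ay":0,"az":0,"gripper":0.3},{"x":0,"y":0,"z":-70,"ax":0,"ay":0,"az":0,"gripper":0.3},{"x":0,"y":0,"z":-85,"ax":0,"ay":0,"az":0,"gripper":0.3},{"x":-2,"y":10,"z":-95,"ax":0,"ay":0,"az":0,"gripper":0.3},{"x":-6,"y":30,"z":-100,"ax":0,"ay":0,"az":0,"gripper":0.3}]' &&
python3 -m handwheel '[{"x":-5,"y":25,"z":0,"ax":0,"ay":0,"az":0,"gripper":0.3},{"x":-10,"y":52,"z":0,"ax":0,"ay":0,"az":0,"gripper":0.3},{"x":-16,"y":80,"z":0,"ax":0,"ay":0,"az":0,"gripper":0.3},{"x":-22,"y":108,"z":0,"ax":0,"ay":0,"az":0,"gripper":0.3},{"x":-28,"y":136,"z":0,"ax":0,"ay":0,"az":0,"gripper":0.3},{"x":-34,"y":164,"z":0,"ax":0,"ay":0,"az":0,"gripper":0.3},{"x":-40,"y":192,"z":0,"ax":0,"ay":0,"az":0,"gripper":0.3},{"x":-46,"y":220,"z":0,"ax":0,"ay":0,"az":0,"gripper":0.3}]' &&
python3 -m handwheel '[{"x":-5,"y":28,"z":0,"ax":0,"ay":0,"az":0,"gripper":0.3},{"x":-10,"y":56,"z":0,"ax":0,"ay":0,"az":0,"gripper":0.3},{"x":-14,"y":76,"z":0,"ax":0,"ay":0,"az":0,"gripper":0.3},{"x":-14,"y":84,"z":0,"ax":0,"ay":0,"az":0,"gripper":0.3},{"x":-14,"y":84,"z":15,"ax":0,"ay":0,"az":0,"gripper":0.3},{"x":-14,"y":84,"z":30,"ax":0,"ay":0,"az":0,"gripper":0.3},{"x":-14,"y":84,"z":40,"ax":0,"ay":0,"az":0,"gripper":0.3},{"x":-14,"y":84,"z":40,"ax":0,"ay":0,"az":0,"gripper":0.3}]'
python3 - <<'E'
from h import *
delta([500,310,10],-2.945)
a=manip.snapshot("scene")
cv2.imwrite("pics/sc3.png",cv2.cvtColor(a["pixels"],cv2.COLOR_RGB2BGR))
E
```

```text
t: 18.4
eef_pos: [501.7, -1.4, 120.2]
ee_rot: [-3.14, 0.004, -2.948]
force: [0.4, -0.1, -1.0]
width: 0.432
gripper_force: 30.0
t: 19.07
eef_pos: [501.5, 226.4, 118.3]
ee_rot: [3.141, -0.001, -2.945]
force: [0.9, 0.2, -0.9]
width: 0.434
gripper_force: 30.0
t: 19.73
eef_pos: [497.7, 308.4, 75.9]
ee_rot: [-3.14, -0.006, -2.946]
force: [0.0, -0.6, -0.9]
width: 0.43
gripper_force: 30.0
shift [-2.9  1.2 65.9] turn deg [-0.06 -0.32 -0.05]
t 19.73 pos [497.7 308.4  75.9] rot [-3.14  -0.006 -2.946] q [ 0.36  0.68  1.65 -0.    0.82 -1.4 ] w 0.43 gf 30.0 F [ 0.  -0.6 -0.9]
```

View pics/sc3.png

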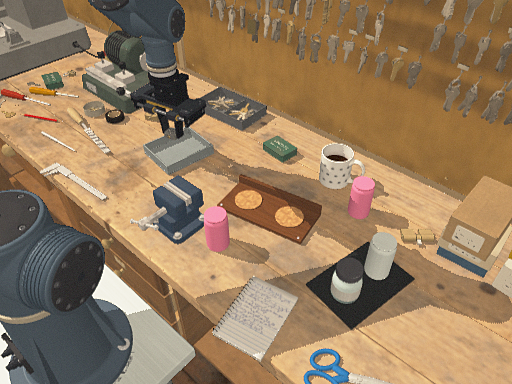

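Can (380,257) and jar (347,282) stand upright on the mat. The gripper, holding the padlock, is over the tray (180,140). I'll lower it.

```bash
python3 -m handwheel '[{"x":0,"y":0,"z":12,"ax":0,"ay":0,"az":0,"gripper":0.3},{"x":0,"y":0,"z":26,"ax":0,"ay":0,"az":0,"gripper":0.3},{"x":0,"y":0,"z":38,"ax":0,"ay":0,"az":0,"gripper":0.3},{"x":0,"y":0,"z":48,"ax":0,"ay":0,"az":0,"gripper":0.3},{"x":0,"y":0,"z":56,"ax":0,"ay":0,"az":0,"gripper":0.3},{"x":0,"y":0,"z":62,"ax":0,"ay":0,"az":0,"gripper":0.3},{"x":0,"y":0,"z":65,"ax":0,"ay":0,"az":0,"gripper":0.3},{"x":0,"y":0,"z":65,"ax":0,"ay":0,"az":0,"gripper":0.3}]' &&
python3 -m handwheel '[{"x":0,"y":0,"z":0.5,"ax":0,"ay":0,"az":0,"gripper":0.3},{"x":0,"y":0,"z":1,"ax":0,"ay":0,"az":0,"gripper":0.3},{"x":0,"y":0,"z":1.5,"ax":0,"ay":0,"az":0,"gripper":0.3},{"x":0,"y":0,"z":2,"ax":0,"ay":0,"az":0,"gripper":0.3},{"x":0,"y":0,"z":2,"ax":0,"ay":0,"az":0,"gripper":0.3},{"x":0,"y":0,"z":2,"ax":0,"ay":0,"az":0,"gripper":0.3},{"x":0,"y":0,"z":2,"ax":0,"ay":0,"az":0,"gripper":0.3},{"x":0,"y":0,"z":2,"ax":0,"ay":0,"az":0,"gripper":0.3}]'
```

```text
t: 20.45
eef_pos: [499.7, 309.3, 12.3]
ee_rot: [-3.141, -0.001, -2.946]
force: [-0.6, 0.4, -1.1]
width: 0.434
gripper_force: 30.0
t: 21.12
eef_pos: [500.0, 309.4, 11.1]
ee_rot: [3.142, 0.0, -2.946]
force: [0.1, 0.5, -0.3]
width: 0.433
gripper_force: 30.0
```

```bash
python3 -m handwheel '[{"x":0,"y":0,"z":0.5,"ax":0,"ay":0,"az":0,"gripper":0.3},{"x":0,"y":0,"z":1,"ax":0,"ay":0,"az":0,"gripper":0.3},{"x":0,"y":0,"z":1,"ax":0,"ay":0,"az":0,"gripper":0.3},{"x":0,"y":0,"z":1,"ax":0,"ay":0,"az":0,"gripper":0.45},{"x":0,"y":0,"z":1,"ax":0,"ay":0,"az":0,"gripper":0.55},{"x":0,"y":0,"z":1,"ax":0,"ay":0,"az":0,"gripper":0.7},{"x":0,"y":0,"z":1,"ax":0,"ay":0,"az":0,"gripper":0.7},{"x":0,"y":0,"z":1,"ax":0,"ay":0,"az":0,"gripper":0.7}]' &&
python3 -m handwheel '[{"x":0,"y":0,"z":-5,"ax":0,"ay":0,"az":0,"gripper":0.7},{"x":0,"y":0,"z":-15,"ax":0,"ay":0,"az":0,"gripper":0.7},{"x":0,"y":0,"z":-35,"ax":0,"ay":0,"az":0,"gripper":0.7},{"x":0,"y":0,"z":-60,"ax":0,"ay":0,"az":0,"gripper":0.7},{"x":0,"y":0,"z":-90,"ax":0,"ay":0,"az":0,"gripper":0.8},{"x":0,"y":0,"z":-120,"ax":0,"ay":0,"az":0,"gripper":1},{"x":0,"y":0,"z":-150,"ax":0,"ay":0,"az":0,"gripper":1},{"x":0,"y":0,"z":-170,"ax":0,"ay":0,"az":0,"gripper":1}]'
python3 - <<'E'
from h import *
delta([516.9,-317.3,180],-2.945)
w=manip.snapshot("wrist");a=manip.snapshot("top");np.save("t1.npy",a,allow_pickle=True)
c=lambda x:cv2.resize(cv2.cvtColor(x,cv2.COLOR_RGB2BGR),(395,300),interpolation=cv2.INTER_CUBIC)
cv2.imwrite("pics/w3.png",np.hstack([c(w["pixels"][80:260,130:390]),c(a["pixels"][175:275,320:430])]))
E
```

```text
t: 21.78
eef_pos: [500.0, 309.4, 10.1]
ee_rot: [3.142, 0.0, -2.946]
force: [1.0, -0.1, 0.5]
width: 0.652
gripper_force: 0.0
t: 22.45
eef_pos: [501.0, 309.9, 184.2]
ee_rot: [3.141, 0.005, -2.945]
force: [-0.0, 0.6, 0.7]
width: 0.921
gripper_force: 0.0
shift [ 106.7 -618.3    3.2] turn deg [ 0.05  0.28 -0.03]
t 22.45 pos [501.  309.9 184.2] rot [ 3.141  0.005 -2.945] q [ 0.36  0.52  1.57 -0.    1.05 -1.4 ] w 0.921 gf 0.0 F [-0.   0.6  0.7]
```

View pics/w3.png

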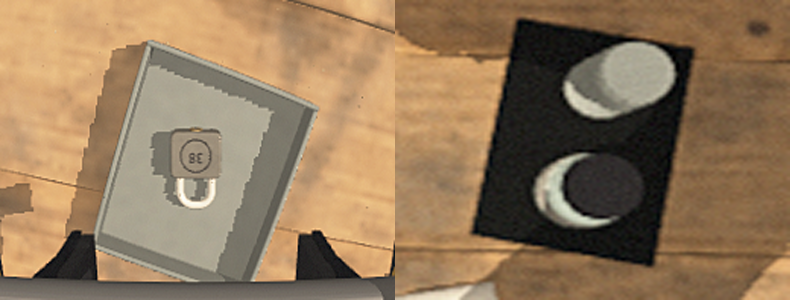

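Padlock lies flat in the middle of the tray (195,165). Can and jar stand on the mat (right half). Now I fetch the can.

```bash
python3 -m handwheel '[{"x":3,"y":-20,"z":0,"ax":0,"ay":0,"az":0,"gripper":1},{"x":8,"y":-45,"z":0,"ax":0,"ay":0,"az":0,"gripper":1},{"x":14,"y":-80,"z":0,"ax":0,"ay":0,"az":0,"gripper":1},{"x":20,"y":-115,"z":0,"ax":0,"ay":0,"az":0,"gripper":1},{"x":26,"y":-150,"z":0,"ax":0,"ay":0,"az":0,"gripper":1},{"x":32,"y":-185,"z":0,"ax":0,"ay":0,"az":0,"gripper":1},{"x":38,"y":-220,"z":0,"ax":0,"ay":0,"az":0,"gripper":1},{"x":44,"y":-255,"z":0,"ax":0,"ay":0,"az":0,"gripper":1}]' &&
python3 -m handwheel '[{"x":6,"y":-35,"z":0,"ax":0,"ay":0,"az":0,"gripper":1},{"x":12,"y":-70,"z":0,"ax":0,"ay":0,"az":0,"gripper":1},{"x":18,"y":-105,"z":0,"ax":0,"ay":0,"az":0,"gripper":1},{"x":24,"y":-140,"z":0,"ax":0,"ay":0,"az":0,"gripper":1},{"x":30,"y":-175,"z":0,"ax":0,"ay":0,"az":0,"gripper":1},{"x":36,"y":-210,"z":0,"ax":0,"ay":0,"az":0,"gripper":1},{"x":42,"y":-245,"z":0,"ax":0,"ay":0,"az":0,"gripper":1},{"x":48,"y":-280,"z":0,"ax":0,"ay":0,"az":0,"gripper":1}]' &&
python3 -m handwheel '[{"x":6,"y":-35,"z":0,"ax":0,"ay":0,"az":0,"gripper":1},{"x":12,"y":-60,"z":0,"ax":0,"ay":0,"az":0,"gripper":1},{"x":14,"y":-80,"z":0,"ax":0,"ay":0,"az":0,"gripper":1},{"x":14,"y":-83,"z":0,"ax":0,"ay":0,"az":0,"gripper":1},{"x":14,"y":-83,"z":0,"ax":0,"ay":0,"az":0,"gripper":1},{"x":14,"y":-83,"z":0,"ax":0,"ay":0,"az":0,"gripper":1},{"x":14,"y":-83,"z":0,"ax":0,"ay":0,"az":0,"gripper":1},{"x":14,"y":-83,"z":0,"ax":0,"ay":0,"az":0,"gripper":1}]'
python3 - <<'E'
from h import *
delta([516.9,-317.3,66],-2.945)
E
```

```text
t: 23.22
eef_pos: [505.5, 49.2, 179.7]
ee_rot: [3.141, -0.001, -2.945]
force: [-1.2, 0.4, -0.2]
width: 0.999
gripper_force: 0.0
t: 23.88
eef_pos: [513.0, -234.6, 179.6]
ee_rot: [3.14, -0.001, -2.946]
force: [0.2, -0.8, 0.1]
width: 0.998
gripper_force: 0.0
t: 24.55
eef_pos: [516.2, -315.5, 180.0]
ee_rot: [3.14, -0.001, -2.944]
force: [0.4, 0.0, 0.5]
width: 0.999
gripper_force: 0.0
shift [ -0.4  -2.  114. ] turn deg [ 0.06 -0.03  0.07]
t 24.55 pos [ 516.2 -315.5  180. ] rot [ 3.140e+00 -1.000e-03 -2.944e+00] q [-0.73  0.55  1.53  0.    1.07 -2.5 ] w 0.999 gf 0.0 F [0.4 0.  0.5]
```

```bash
python3 -m handwheel '[{"x":0,"y":-1,"z":15,"ax":0,"ay":0,"az":0,"gripper":1},{"x":0,"y":-1.5,"z":40,"ax":0,"ay":0,"az":0,"gripper":1},{"x":0,"y":-1.5,"z":60,"ax":0,"ay":0,"az":0,"gripper":1},{"x":0,"y":-1.5,"z":80,"ax":0,"ay":0,"az":0,"gripper":1},{"x":0,"y":-1.5,"z":95,"ax":0,"ay":0,"az":0,"gripper":1},{"x":0,"y":-1.5,"z":107,"ax":0,"ay":0,"az":0,"gripper":1},{"x":0,"y":-1.5,"z":114,"ax":0,"ay":0,"az":0,"gripper":1},{"x":0,"y":-1.5,"z":114,"ax":0,"ay":0,"az":0,"gripper":1}]' &&
python3 -m handwheel '[{"x":0,"y":0,"z":0,"ax":0,"ay":0,"az":0,"gripper":0.8},{"x":0,"y":0,"z":0,"ax":0,"ay":0,"az":0,"gripper":0.75},{"x":0,"y":0,"z":0,"ax":0,"ay":0,"az":0,"gripper":0.7},{"x":0,"y":0,"z":0,"ax":0,"ay":0,"az":0,"gripper":0.65},{"x":0,"y":0,"z":0,"ax":0,"ay":0,"az":0,"gripper":0.6},{"x":0,"y":0,"z":0,"ax":0,"ay":0,"az":0,"gripper":0.5},{"x":0,"y":0,"z":0,"ax":0,"ay":0,"az":0,"gripper":0.4},{"x":0,"y":0,"z":0,"ax":0,"ay":0,"az":0,"gripper":0.4}]' 25 &&
python3 -m handwheel '[{"x":0,"y":0,"z":-5,"ax":0,"ay":0,"az":0,"gripper":0.4},{"x":0,"y":0,"z":-15,"ax":0,"ay":0,"az":0,"gripper":0.4},{"x":0,"y":0,"z":-28,"ax":0,"ay":0,"az":0,"gripper":0.4},{"x":0,"y":0,"z":-41,"ax":0,"ay":0,"az":0,"gripper":0.4},{"x":0,"y":0,"z":-54,"ax":0,"ay":0,"az":0,"gripper":0.4},{"x":0,"y":0,"z":-67,"ax":0,"ay":0,"az":0,"gripper":0.4},{"x":0,"y":0,"z":-80,"ax":0,"ay":0,"az":0,"gripper":0.4},{"x":0,"y":0,"z":-80,"ax":0,"ay":0,"az":0,"gripper":0.4}]' &&
python3 -m handwheel '[{"x":-2,"y":10,"z":0,"ax":0,"ay":0,"az":0,"gripper":0.4},{"x":-6,"y":30,"z":0,"ax":0,"ay":0,"az":0,"gripper":0.4},{"x":-11,"y":58,"z":0,"ax":0,"ay":0,"az":0,"gripper":0.4},{"x":-16,"y":86,"z":0,"ax":0,"ay":0,"az":0,"gripper":0.4},{"x":-21,"y":114,"z":0,"ax":0,"ay":0,"az":0,"gripper":0.4},{"x":-26,"y":142,"z":0,"ax":0,"ay":0,"az":0,"gripper":0.4},{"x":-31,"y":170,"z":0,"ax":0,"ay":0,"az":0,"gripper":0.4},{"x":-36,"y":198,"z":0,"ax":0,"ay":0,"az":0,"gripper":0.4}]' &&
python3 -m handwheel '[{"x":-3,"y":18,"z":0,"ax":0,"ay":0,"az":0,"gripper":0.4},{"x":-5,"y":28,"z":0,"ax":0,"ay":0,"az":0,"gripper":0.4},{"x":-5,"y":30,"z":0,"ax":0,"ay":0,"az":0,"gripper":0.4},{"x":-5,"y":30,"z":10,"ax":0,"ay":0,"az":0,"gripper":0.4},{"x":-5,"y":30,"z":25,"ax":0,"ay":0,"az":0,"gripper":0.4},{"x":-5,"y":30,"z":40,"ax":0,"ay":0,"az":0,"gripper":0.4},{"x":-5,"y":30,"z":45,"ax":0,"ay":0,"az":0,"gripper":0.4},{"x":-5,"y":30,"z":45,"ax":0,"ay":0,"az":0,"gripper":0.4}]'
python3 - <<'E'
from h import *
delta([512.9,-85.9,75.7],-2.945)
E
```

```text
t: 25.22
eef_pos: [516.1, -317.6, 64.7]
ee_rot: [3.139, -0.002, -2.945]
force: [0.4, 0.5, 0.7]
width: 1.006
gripper_force: 0.0
t: 25.88
eef_pos: [516.7, -318.8, 66.4]
ee_rot: [-3.142, 0.0, -2.946]
force: [0.2, 0.7, 1.8]
width: 0.59
gripper_force: 25.0
t: 26.55
eef_pos: [518.1, -320.2, 149.3]
ee_rot: [-3.137, 0.004, -2.945]
force: [0.2, -0.5, -1.5]
width: 0.586
gripper_force: 25.0
t: 27.22
eef_pos: [512.0, -115.2, 145.1]
ee_rot: [3.14, -0.002, -2.946]
force: [0.6, 1.2, -2.2]
width: 0.586
gripper_force: 25.0
t: 27.88
eef_pos: [511.4, -88.0, 99.2]
ee_rot: [3.14, -0.003, -2.947]
force: [-0.7, 0.3, -1.3]
width: 0.59
gripper_force: 25.0
shift [-1.9  1.8 23.5] turn deg [ 0.1  -0.18 -0.13]
t 27.88 pos [511.4 -88.   99.2] rot [ 3.140e+00 -3.000e-03 -2.947e+00] q [-0.39  0.58  1.8  -0.    0.76 -2.15] w 0.59 gf 25.0 F [-0.7  0.3 -1.3]
```

```bash
python3 -m handwheel '[{"x":-0.5,"y":1,"z":6,"ax":0,"ay":0,"az":0,"gripper":0.4},{"x":-0.5,"y":1,"z":12,"ax":0,"ay":0,"az":0,"gripper":0.4},{"x":-0.5,"y":1,"z":17,"ax":0,"ay":0,"az":0,"gripper":0.4},{"x":-0.5,"y":1,"z":21,"ax":0,"ay":0,"az":0,"gripper":0.4},{"x":-0.5,"y":1,"z":23,"ax":0,"ay":0,"az":0,"gripper":0.4},{"x":-0.5,"y":1,"z":24,"ax":0,"ay":0,"az":0,"gripper":0.4},{"x":-0.5,"y":1,"z":24,"ax":0,"ay":0,"az":0,"gripper":0.4},{"x":-0.5,"y":1,"z":24,"ax":0,"ay":0,"az":0,"gripper":0.4}]'
```

```text
t: 28.55
eef_pos: [512.9, -86.2, 77.2]
ee_rot: [-3.141, 0.0, -2.945]
force: [0.3, 0.3, -1.3]
width: 0.592
gripper_force: 25.0
```

```bash
python3 -m handwheel '[{"x":0,"y":0,"z":0.7,"ax":0,"ay":0,"az":0,"gripper":0.4},{"x":0,"y":0,"z":1.3,"ax":0,"ay":0,"az":0,"gripper":0.4},{"x":0,"y":0,"z":1.3,"ax":0,"ay":0,"az":0,"gripper":0.4},{"x":0,"y":0,"z":1.3,"ax":0,"ay":0,"az":0,"gripper":0.62},{"x":0,"y":0,"z":1.3,"ax":0,"ay":0,"az":0,"gripper":0.7},{"x":0,"y":0,"z":1.3,"ax":0,"ay":0,"az":0,"gripper":0.8},{"x":0,"y":0,"z":1.3,"ax":0,"ay":0,"az":0,"gripper":1},{"x":0,"y":0,"z":1.3,"ax":0,"ay":0,"az":0,"gripper":1}]' &&
python3 -m handwheel '[{"x":0,"y":0,"z":-10,"ax":0,"ay":0,"az":0,"gripper":1},{"x":0,"y":0,"z":-30,"ax":0,"ay":0,"az":0,"gripper":1},{"x":0,"y":0,"z":-60,"ax":0,"ay":0,"az":0,"gripper":1},{"x":0,"y":0,"z":-90,"ax":0,"ay":0,"az":0,"gripper":1},{"x":10,"y":-15,"z":-105,"ax":0,"ay":0,"az":0,"gripper":1},{"x":30,"y":-45,"z":-105,"ax":0,"ay":0,"az":0,"gripper":1},{"x":48,"y":-75,"z":-105,"ax":0,"ay":0,"az":0,"gripper":1},{"x":66,"y":-105,"z":-105,"ax":0,"ay":0,"az":0,"gripper":1}]' &&
python3 -m handwheel '[{"x":15,"y":-25,"z":0,"ax":0,"ay":0,"az":0,"gripper":1},{"x":30,"y":-50,"z":0,"ax":0,"ay":0,"az":0,"gripper":1},{"x":48,"y":-75,"z":0,"ax":0,"ay":0,"az":0,"gripper":1},{"x":58,"y":-87,"z":0,"ax":0,"ay":0,"az":0,"gripper":1},{"x":58,"y":-87,"z":0,"ax":0,"ay":0,"az":0,"gripper":1},{"x":58,"y":-87,"z":0,"ax":0,"ay":0,"az":0,"gripper":1},{"x":58,"y":-87,"z":0,"ax":0,"ay":0,"az":0,"gripper":1},{"x":58,"y":-87,"z":0,"ax":0,"ay":0,"az":0,"gripper":1}]'
python3 - <<'E'
from h import *
delta([428.5,-298.8,63.9],-2.945)
E
```

```text
t: 29.22
eef_pos: [512.7, -86.2, 75.6]
ee_rot: [3.142, -0.0, -2.946]
force: [-0.7, -0.4, -0.6]
width: 0.839
gripper_force: 0.0
t: 29.88
eef_pos: [468.2, -202.9, 182.2]
ee_rot: [-3.14, 0.001, -2.944]
force: [0.2, -0.3, -0.2]
width: 1.001
gripper_force: 0.0
t: 30.55
eef_pos: [428.8, -297.3, 180.9]
ee_rot: [3.141, 0.0, -2.944]
force: [-0.2, -0.5, 0.1]
width: 0.997
gripper_force: 0.0
shift [  0.6  -1.4 117. ] turn deg [0.04 0.   0.04]
t 30.55 pos [ 428.8 -297.3  180.9] rot [ 3.141  0.    -2.944] q [-0.82  0.45  1.73  0.    0.96 -2.59] w 0.997 gf 0.0 F [-0.2 -0.5  0.1]
```

```bash
python3 -m handwheel '[{"x":0.5,"y":-1,"z":15,"ax":0,"ay":0,"az":0,"gripper":1},{"x":0.5,"y":-1,"z":40,"ax":0,"ay":0,"az":0,"gripper":1},{"x":0.5,"y":-1,"z":60,"ax":0,"ay":0,"az":0,"gripper":1},{"x":0.5,"y":-1,"z":80,"ax":0,"ay":0,"az":0,"gripper":1},{"x":0.5,"y":-1,"z":95,"ax":0,"ay":0,"az":0,"gripper":1},{"x":0.5,"y":-1,"z":108,"ax":0,"ay":0,"az":0,"gripper":1},{"x":0.5,"y":-1,"z":117,"ax":0,"ay":0,"az":0,"gripper":1},{"x":0.5,"y":-1,"z":117,"ax":0,"ay":0,"az":0,"gripper":1}]' &&
python3 -m handwheel '[{"x":0,"y":0,"z":0,"ax":0,"ay":0,"az":0,"gripper":0.8},{"x":0,"y":0,"z":0,"ax":0,"ay":0,"az":0,"gripper":0.75},{"x":0,"y":0,"z":0,"ax":0,"ay":0,"az":0,"gripper":0.7},{"x":0,"y":0,"z":0,"ax":0,"ay":0,"az":0,"gripper":0.65},{"x":0,"y":0,"z":0,"ax":0,"ay":0,"az":0,"gripper":0.6},{"x":0,"y":0,"z":0,"ax":0,"ay":0,"az":0,"gripper":0.5},{"x":0,"y":0,"z":0,"ax":0,"ay":0,"az":0,"gripper":0.4},{"x":0,"y":0,"z":0,"ax":0,"ay":0,"az":0,"gripper":0.4}]' 25 &&
python3 -m handwheel '[{"x":0,"y":0,"z":-5,"ax":0,"ay":0,"az":0,"gripper":0.4},{"x":0,"y":0,"z":-18,"ax":0,"ay":0,"az":0,"gripper":0.4},{"x":0,"y":0,"z":-36,"ax":0,"ay":0,"az":0,"gripper":0.4},{"x":0,"y":0,"z":-56,"ax":0,"ay":0,"az":0,"gripper":0.4},{"x":0,"y":0,"z":-78,"ax":0,"ay":0,"az":0,"gripper":0.4},{"x":0,"y":0,"z":-100,"ax":0,"ay":0,"az":0,"gripper":0.4},{"x":0,"y":0,"z":-120,"ax":0,"ay":0,"az":0,"gripper":0.4},{"x":0,"y":0,"z":-130,"ax":0,"ay":0,"az":0,"gripper":0.4}]' &&
python3 -m handwheel '[{"x":-4,"y":10,"z":0,"ax":0,"ay":0,"az":0,"gripper":0.4},{"x":-12,"y":30,"z":0,"ax":0,"ay":0,"az":0,"gripper":0.4},{"x":-22,"y":55,"z":0,"ax":0,"ay":0,"az":0,"gripper":0.4},{"x":-32,"y":80,"z":0,"ax":0,"ay":0,"az":0,"gripper":0.4},{"x":-42,"y":105,"z":0,"ax":0,"ay":0,"az":0,"gripper":0.4},{"x":-52,"y":130,"z":0,"ax":0,"ay":0,"az":0,"gripper":0.4},{"x":-62,"y":155,"z":0,"ax":0,"ay":0,"az":0,"gripper":0.4},{"x":-72,"y":180,"z":0,"ax":0,"ay":0,"az":0,"gripper":0.4}]' &&
python3 -m handwheel '[{"x":-10,"y":25,"z":0,"ax":0,"ay":0,"az":0,"gripper":0.4},{"x":-20,"y":50,"z":0,"ax":0,"ay":0,"az":0,"gripper":0.4},{"x":-30,"y":75,"z":0,"ax":0,"ay":0,"az":0,"gripper":0.4},{"x":-40,"y":98,"z":0,"ax":0,"ay":0,"az":0,"gripper":0.4},{"x":-48,"y":116,"z":0,"ax":0,"ay":0,"az":0,"gripper":0.4},{"x":-52,"y":126,"z":0,"ax":0,"ay":0,"az":0,"gripper":0.4},{"x":-52,"y":126,"z":0,"ax":0,"ay":0,"az":0,"gripper":0.4},{"x":-52,"y":126,"z":0,"ax":0,"ay":0,"az":0,"gripper":0.4}]'
python3 - <<'E'
from h import *
delta([490.9,25.4,73.9],-2.945)
E
```

```text
t: 31.22
eef_pos: [427.9, -297.9, 62.2]
ee_rot: [3.138, -0.002, -2.944]
force: [0.4, 0.0, -0.7]
width: 0.998
gripper_force: 0.0
t: 31.88
eef_pos: [428.2, -299.5, 64.1]
ee_rot: [3.141, 0.0, -2.946]
force: [-0.1, 2.1, 3.9]
width: 0.585
gripper_force: 25.0
t: 32.55
eef_pos: [428.9, -300.5, 196.1]
ee_rot: [-3.138, 0.002, -2.945]
force: [0.2, -0.8, -1.7]
width: 0.584
gripper_force: 25.0
t: 33.22
eef_pos: [462.5, -106.6, 192.2]
ee_rot: [3.139, -0.003, -2.946]
force: [0.1, 0.0, -2.3]
width: 0.582
gripper_force: 25.0
t: 33.88
eef_pos: [489.4, 24.9, 192.9]
ee_rot: [3.141, -0.002, -2.944]
force: [0.2, -0.3, -0.7]
width: 0.583
gripper_force: 25.0
shift [ -1.8   0.2 119. ] turn deg [ 0.01 -0.12  0.06]
t 33.88 pos [489.4  24.9 192.9] rot [ 3.141e+00 -2.000e-03 -2.944e+00] q [-0.18  0.39  1.8  -0.    0.96 -1.95] w 0.583 gf 25.0 F [ 0.2 -0.3 -0.7]
```

```bash
python3 -m handwheel '[{"x":-1,"y":0.5,"z":8,"ax":0,"ay":0,"az":0,"gripper":0.4},{"x":-1,"y":0.5,"z":22,"ax":0,"ay":0,"az":0,"gripper":0.4},{"x":-1,"y":0.5,"z":40,"ax":0,"ay":0,"az":0,"gripper":0.4},{"x":-1,"y":0.5,"z":58,"ax":0,"ay":0,"az":0,"gripper":0.4},{"x":-1,"y":0.5,"z":75,"ax":0,"ay":0,"az":0,"gripper":0.4},{"x":-1,"y":0.5,"z":88,"ax":0,"ay":0,"az":0,"gripper":0.4},{"x":-1,"y":0.5,"z":96,"ax":0,"ay":0,"az":0,"gripper":0.4},{"x":-1,"y":0.5,"z":100,"ax":0,"ay":0,"az":0,"gripper":0.4}]' &&
python3 -m handwheel '[{"x":0,"y":0,"z":4,"ax":0,"ay":0,"az":0,"gripper":0.4},{"x":0,"y":0,"z":8,"ax":0,"ay":0,"az":0,"gripper":0.4},{"x":0,"y":0,"z":12,"ax":0,"ay":0,"az":0,"gripper":0.4},{"x":0,"y":0,"z":15,"ax":0,"ay":0,"az":0,"gripper":0.4},{"x":0,"y":0,"z":17,"ax":0,"ay":0,"az":0,"gripper":0.4},{"x":0,"y":0,"z":18.5,"ax":0,"ay":0,"az":0,"gripper":0.4},{"x":0,"y":0,"z":18.5,"ax":0,"ay":0,"az":0,"gripper":0.4},{"x":0,"y":0,"z":18.5,"ax":0,"ay":0,"az":0,"gripper":0.4}]'
```

```text
t: 34.55
eef_pos: [490.3, 24.3, 92.2]
ee_rot: [3.141, -0.002, -2.947]
force: [0.5, -0.1, -1.3]
width: 0.585
gripper_force: 25.0
t: 35.22
eef_pos: [491.2, 25.3, 75.3]
ee_rot: [-3.141, 0.0, -2.945]
force: [0.5, -0.3, -0.5]
width: 0.588
gripper_force: 25.0
```

```bash
python3 -m handwheel '[{"x":0,"y":0,"z":0.7,"ax":0,"ay":0,"az":0,"gripper":0.4},{"x":0,"y":0,"z":1.3,"ax":0,"ay":0,"az":0,"gripper":0.4},{"x":0,"y":0,"z":1.3,"ax":0,"ay":0,"az":0,"gripper":0.4},{"x":0,"y":0,"z":1.3,"ax":0,"ay":0,"az":0,"gripper":0.62},{"x":0,"y":0,"z":1.3,"ax":0,"ay":0,"az":0,"gripper":0.7},{"x":0,"y":0,"z":1.3,"ax":0,"ay":0,"az":0,"gripper":0.8},{"x":0,"y":0,"z":1.3,"ax":0,"ay":0,"az":0,"gripper":1},{"x":0,"y":0,"z":1.3,"ax":0,"ay":0,"az":0,"gripper":1}]' &&
python3 -m handwheel '[{"x":0,"y":0,"z":-5,"ax":0,"ay":0,"az":0,"gripper":1},{"x":0,"y":0,"z":-20,"ax":0,"ay":0,"az":0,"gripper":1},{"x":0,"y":0,"z":-45,"ax":0,"ay":0,"az":0,"gripper":1},{"x":0,"y":0,"z":-75,"ax":0,"ay":0,"az":0,"gripper":1},{"x":0,"y":0,"z":-110,"ax":0,"ay":0,"az":0,"gripper":1},{"x":0,"y":0,"z":-145,"ax":0,"ay":0,"az":0,"gripper":1},{"x":0,"y":0,"z":-175,"ax":0,"ay":0,"az":0,"gripper":1},{"x":0,"y":0,"z":-185,"ax":0,"ay":0,"az":0,"gripper":1}]' &&
python3 -m handwheel '[{"x":0,"y":25,"z":0,"ax":0,"ay":0,"az":0,"gripper":1},{"x":0,"y":60,"z":0,"ax":0,"ay":0,"az":0,"gripper":1},{"x":0,"y":95,"z":0,"ax":0,"ay":0,"az":0,"gripper":1},{"x":0,"y":130,"z":0,"ax":0,"ay":0,"az":0,"gripper":1},{"x":0,"y":165,"z":0,"ax":0,"ay":0,"az":0,"gripper":1},{"x":0,"y":200,"z":0,"ax":0,"ay":0,"az":0,"gripper":1},{"x":0,"y":235,"z":0,"ax":0,"ay":0,"az":0,"gripper":1},{"x":0,"y":260,"z":0,"ax":0,"ay":0,"az":0,"gripper":1}]' &&
python3 -m handwheel '[{"x":0,"y":15,"z":0,"ax":0,"ay":0,"az":0,"gripper":1},{"x":0,"y":20,"z":0,"ax":0,"ay":0,"az":0,"gripper":1},{"x":0,"y":20,"z":0,"ax":0,"ay":0,"az":0,"gripper":1},{"x":0,"y":20,"z":0,"ax":0,"ay":0,"az":0,"gripper":1},{"x":0,"y":20,"z":0,"ax":0,"ay":0,"az":0,"gripper":1},{"x":0,"y":20,"z":0,"ax":0,"ay":0,"az":0,"gripper":1},{"x":0,"y":20,"z":0,"ax":0,"ay":0,"az":0,"gripper":1},{"x":0,"y":20,"z":0,"ax":0,"ay":0,"az":0,"gripper":1}]'
python3 - <<'E'
from h import *
a=manip.snapshot("top")["pixels"];b=manip.snapshot("scene")["pixels"]
t=np.load("t0.npy",allow_pickle=True).item()["pixels"]
c=lambda x:cv2.resize(cv2.cvtColor(x,cv2.COLOR_RGB2BGR),(395,300),interpolation=cv2.INTER_CUBIC)
cv2.imwrite("pics/end.png",np.vstack([np.hstack([c(t[172:238,212:318]),c(a[172:238,212:318])]),np.hstack([c(a),c(b)])]))
s=(slice(172,238),slice(212,318))
def can(i):
    h=cv2.cvtColor(i,cv2.COLOR_RGB2HSV)[s];m=((h[...,1]<60)&(h[...,2]>190)).astype(np.uint8);c=max(cv2.findContours(m,0,1)[0],key=cv2.contourArea);return cv2.fitEllipse(c)[0]
print(can(t),can(a))
E
```

```text
t: 35.88
eef_pos: [491.3, 25.2, 74.0]
ee_rot: [-3.141, 0.0, -2.946]
force: [0.2, 0.6, 1.0]
width: 0.836
gripper_force: 0.0
t: 36.55
eef_pos: [493.5, 25.0, 264.1]
ee_rot: [-3.138, 0.009, -2.945]
force: [0.8, 0.3, 0.6]
width: 1.0
gripper_force: 0.0
t: 37.22
eef_pos: [439.3, 282.8, 259.4]
ee_rot: [3.141, 0.0, -2.944]
force: [0.7, 0.2, -1.2]
width: 1.001
gripper_force: 0.0
t: 37.88
eef_pos: [436.9, 299.1, 259.0]
ee_rot: [-3.141, -0.0, -2.947]
force: [-0.2, -0.8, -0.0]
width: 0.999
gripper_force: 0.0
(76.29138946533203, 26.730335235595703) (74.85363006591797, 27.58894157409668)
```

View pics/end.png

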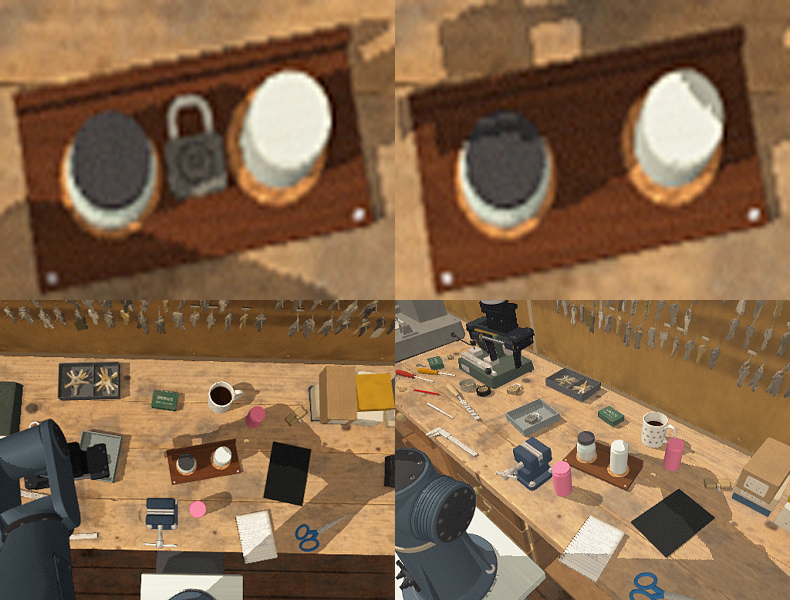

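Before/after crops match: jar (111,160 → 508-395=113,160) and can (288,112 → 683-395=288,110) stand back on their pads. The padlock is in the tray, the mug and tin are unmoved, and the arm is clear.

```bash
python3 -c "
from bench import manip
print(manip.job_done())"
```

```text
the job is handed in; nothing more can be done
None
```

The job is handed in (no verdict was returned): the padlock lies flat in the job tray, the can and jar stand back on their own cork pads to within about 2 mm as seen in the top view, and the mug and tin look unmoved.

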